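# Latch a glass mixing slab in its holder

### The arm

A 7-joint arm with a two-finger parallel gripper is mounted at the origin on the work surface. World frame = base frame: x ahead of the robot, y to its left, z up, the work surface at z = 0. Lengths are in m, angles in degrees, forces in N, time in s.
With the tool pointing down it reaches from about 0.425 to 0.875 m from the base axis. Payload 4.7 kg.
Tool frame: the origin (TCP) lies at the very end of the fingers, on their centre line; the grasp point (between the pads) lies 19 mm behind it; x points along the fingers, z is the direction in which the jaws open and shut, and the axes are right-handed (so a half turn about x gives the same grasp; the last joint's range is limited). The gripper opens to 87 mm and grips with 3 to 60 N. Pads are 19 mm wide; open, the fingers measure 117 mm over their backs; the gripper's body (75 mm by 190 mm) begins 51 mm behind the grasp point.
Start: joints at [-76.427, 18.392, -4.016, 83.108, 1.295, 78.541, -3.26], TCP at [0.144, 0.634, 0.223] pointing down, gripper open.
Joint ranges: [-163.93, 163.93], [-17.29, 119.83], [-79.2, 71.16], [3.27, 140.29], [-89.18, 269.18], [5.43, 117.66], [-154.24, 154.24]. Speed limits (degrees/s): [147.25, 147.25, 180, 180, 180, 180, 180].

### API

Orientations are given as [roll, pitch, yaw] about the fixed x, y, z axes, in that order (R = Rz(yaw) Ry(pitch) Rx(roll)).
In Python, from cell import env gives the robot as it stands. The module is installed in compiled form; this text tells all that it offers.
- The arm moves only by the tool drive_tool, never from a script. Its argument "increments" is a list of rows, each a list of 2 entries, a list of its own where there are three numbers: the shift along the tool's x, y, z scaled (see below), then the turn, a rotation vector about the tool's x, y, z scaled (see below). In form: [[[dx, dy, dz], [wx, wy, wz]], ...]. A call has 1 to 10 rows; each row shifts and turns the commanded pose from where the row before left it, along the tool's axes as they then stand; what a row does not reach is not made up. The controller multiplies each number of a shift by 0.04 m and each number of a turn by 120 degrees. A row lasts 1/10 s, in which the tool goes at most 50 mm and 8.59 degrees, less where a joint would pass 70% of its speed; a pose out of reach is approached as far as the arm can. A call with a number of a shift or a turn outside -1 to 1 is refused whole. A call with a gripper value outside its range is refused whole. "hand" is the gripper's target within -1 to 1 (fully open at 1, half-way at 0, shut at -1), set as the call begins (left out, the last holds). The fingers move at their own pace and stop on an object; "squeeze" is the grip in N (left out, the last holds). Time passes only in rows, so rows that do not move let the fingers close. It gives the time, the measured TCP pose, the force and the opening at its end, in the units of the state.
- env.get_obs(): the state, without advancing time (a new reading comes with each control period).
- env.read_camera(name): name is "scene" or "top" or "wrist"; returns a dict with "frame" (384x512x3 uint8, red, green, blue), "fx", "fy", "cx", "cy" (pixels), "R" (3x3) and "t" (3): a world point X has camera coordinates R X + t. Camera axes: x right, y down, z forward; pixel columns grow to the right and rows downward; lengths in m; the calibration is good to about 2 mm. A picture is of the moment at which its call begins. There is no depth.
- env.sign_off(): hands the job in, once; it reports no verdict.
The state is a dict: "time_s": time; "qpos": joint angles; "joint_velocities": joint speeds; "effort": joint torques, N m; "tool_pos": TCP position; "tool_rot": TCP orientation; "force": force on the tool from outside, world axes, zero at the start; "wrist_torque": the same for the moment, N m; "grip_width": finger opening in m.
Only numpy, scipy, OpenCV 4.12 (cv2) and the standard library are available. Lean on these libraries where they do the work, as an engineer would, in place of code of your own. Each camera call takes 0.05 s, during which the arm holds its last target.

### The job

Put the green glass mixing slab away: pick it up from the blue pad, enter it flat between the guides of the slab holder and slide it in so that its own front edge lifts the orange catch, then press it gently against the spring buffer just until the catch drops fully down behind it. Let go, leaving the slab held between buffer and catch. Never ram or force the glass against the holder, do not lean the gripper on the holder, and leave the other things where they are.

Things in the scene. Friction and masses are not known exactly. Their poses are not given: they have to be found in the camera images.
- slab_center (a point): Centre (half-way up) of the green glass mixing slab, 130 mm long (its x) x 64 mm wide (its y) x 16 mm thick (z), about 0.33 kg, lying flat on the blue bench pad (top face 16 mm above the bench). Either end may go in first.
- holder: Fixed dark metal slab holder (sizes in mm). Origin: bench level, centre line, mouth of the guides; x points into the holder (way of insertion), y left, z up. Flat bed 8 high, 110 wide, from x = -30 to 250. Guide strips 10 high over the bed, 67 apart inside, from x = 12 to 205; flared lead-ins from x = -6 (75 apart there). Right of y = 10 the way behind the slab is free for a pusher.
- frame_mark (a point): White dot on the bed's right edge (holder x = 110, y = -50, z = 8 mm). Catch, hinge post, bridge bar and buffer form one blue frame clamped to the bed; it may be set up to 15 mm either way along the holder's x from the values given here. The setting is not measured: see or feel it. The bridge bar crosses 22 above the bed at about x = 160.
- nose_nominal (a point): Bed point (holder x = 60, y = 21, z = 8 mm) under the usual place (+-15 in x) of the orange catch's nose face. Catch: y = 14 to 28; arm slopes from a pin 30 above the bed at x = 25 to a square nose 8 above the bed; up to 36 above the bed (45 lifted); post outside the left guide. The slab's leading top edge lifts it (1 to 2 N); nose rides on the glass, drops behind its trailing edge.
- buffer_nominal (a point): Bed point (holder x = 187, y = 0, z = 8 mm) under the usual place (+-15 in x) of the rubber spring buffer's face. Preload 3 N, 1.2 N/mm, travel 10.5, then a hard stop. The slab meets it with its trailing edge 3 short of the nose face; the catch drops once the buffer is pressed in about 7 (11 N plus 1 to 3 N friction). Let go, the slab springs back about 4 against the catch.
- catch (a joint): Angle of the orange catch: 0 hanging down (its stop), about 0.25 rad when its nose rides on top of the slab, grows as it lifts; falls by its own weight.
- spatula: Bystander (mm): steel spatula, 170 long, lying flat, origin at its middle
- dish: Bystander (mm): small white ceramic dish, 56 across, 22 high, origin under its centre
- white_jar: Bystander (mm): white jar, 44 across, 55 high, origin under its centre
- amber_bottle: Bystander (mm): amber bottle with paper label, 44 across, 95 high, origin under its centre
- mix_cup: Bystander (mm): clear plastic cup, 60 across, 50 high, origin under its centre
- spare_slab: Bystander (mm): colourless glass slab 100 x 70 x 14, lying flat, not the one to load, origin under its centre
- powder_jar: Bystander (mm): blue jar with white lid, 54 across, 70 high, origin under its centre
Mind the look-alikes: they are no part of the job. There is more than one size of the part that bears slab_center; the job needs the middle-sized.

How it is judged:
By the outcome, as a careful person would: the job done as asked, in the order asked, and still so for the second after the job is handed in, with the robot touching nothing.
It also fails if it takes over 64 s, if anything falls off the work surface, if the arm or the gripper's body presses on something with over 40 N, if the wrist force passes 120 N, or if a joint passes its speed limit or range.

## Working session

There is one attempt and no reset: what is moved stays moved. The work goes in short steps, Python scripts to look and compute and a tool call to move; the robot and the scene stay as the last step left them, time stands still between calls to the robot, and variables do not carry over. Pictures are saved under pics/ and viewed, and the job is handed in when it is done.

Besides the shell and the picture viewer there is one more tool, called after "Emit:" as name(argument=value, ...), one argument or row to a line, values as JSON. drive_tool: Moves the arm, as the interface text tells. Shifts and turns lie within -1 to 1; 1 stands for 0.04 m of shift or 120 degrees of turn. Its arguments: {"type":"object","properties":{"increments":{"type":"array"},"hand":{"type":"number"},"squeeze":{"type":"number"}},"required":["increments"]}

```bash
mkdir -p pics; ls
python3 - <<'E'
from cell import env
import cv2,numpy as np
o=env.get_obs();print({k:np.round(v,3).tolist() for k,v in o.items()})
for n in ("scene","top","wrist"):
    c=env.read_camera(n);np.savez(f"pics/{n}0.npz",**c)
    cv2.imwrite(f"pics/{n}0.png",cv2.cvtColor(c["frame"],cv2.COLOR_RGB2BGR))
    print(n,c["fx"],c["fy"],c["cx"],c["cy"],np.round(c["R"],3).tolist(),np.round(c["t"],3).tolist())
E
```

```text
pics
{'time_s': 0.0, 'qpos': [-76.428, 18.442, -4.015, 83.174, 1.295, 78.541, -3.261], 'joint_velocities': [-0.061, -0.052, -0.057, 0.023, -0.036, -0.054, -0.062], 'effort': [-0.0, -49.13, -0.404, -31.252, -0.064, 0.044, 0.0], 'tool_pos': [0.144, 0.633, 0.221], 'tool_rot': [-177.137, 89.888, -99.901], 'force': [-0.422, -0.305, -0.105], 'wrist_torque': [-0.053, 0.005, -0.033], 'grip_width': 0.087}
scene 402.190363386446 402.190363386446 252.43074252523581 184.62288310088604 [[0.344, 0.939, -0.003], [0.598, -0.222, -0.77], [-0.723, 0.263, -0.638]] [-0.174, -0.309, 1.728]
top 368.4382041814538 368.4382041814538 251.89121415407482 188.60882532773547 [[-0.027, -0.999, 0.026], [-0.992, 0.024, -0.122], [0.121, -0.029, -0.992]] [-0.009, 0.543, 0.982]
wrist 319.09743227122686 319.09743227122686 256.52527188118904 192.27926719340954 [[0.222, 0.975, -0.001], [0.944, -0.215, 0.249], [0.243, -0.057, -0.968]] [-0.649, -0.03, 0.391]
```

View pics/scene0.png

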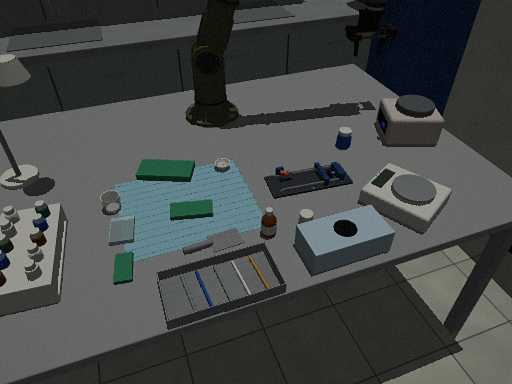

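View pics/top0.png

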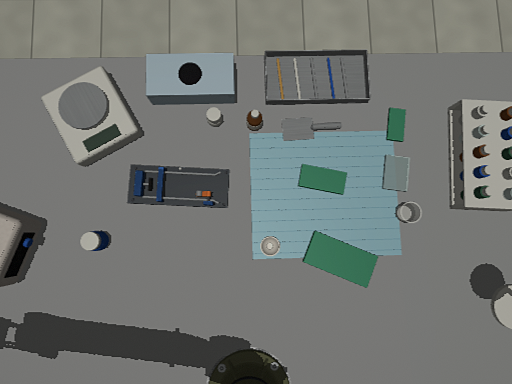

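View pics/wrist0.png

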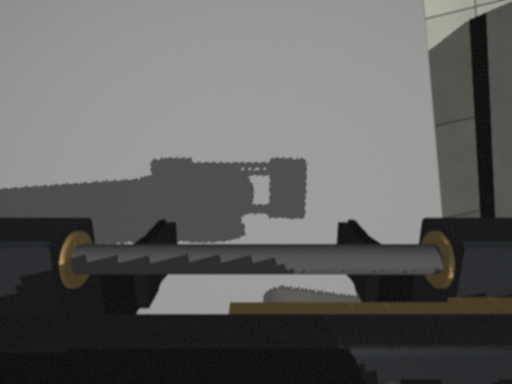

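```bash
cat > h.py <<'E'
import cv2,numpy as np
def ray(c,px,z):
    R=np.array(c["R"]);t=np.array(c["t"]);C=-R.T@t
    d=R.T@np.array([(px[0]-c["cx"])/c["fx"],(px[1]-c["cy"])/c["fy"],1.])
    return C+d*(z-C[2])/d[2]
def proj(c,X):
    p=np.array(c["R"])@np.array(X)+np.array(c["t"]);return np.array([c["fx"]*p[0]/p[2]+c["cx"],c["fy"]*p[1]/p[2]+c["cy"]])
def crop(c,x0,y0,x1,y1,s,name,gain=1.):
    im=c["frame"][y0:y1,x0:x1,::-1].astype(float)*gain
    im=np.clip(im,0,255).astype(np.uint8)
    cv2.imwrite(name,cv2.resize(im,None,fx=s,fy=s,interpolation=cv2.INTER_CUBIC))
def load(f): return dict(np.load(f))
E
python3 - <<'E'
from h import *
for n in ("top","scene"):
    c=load(f"pics/{n}0.npz");hsv=cv2.cvtColor(c["frame"],cv2.COLOR_RGB2HSV)
    m=cv2.inRange(hsv,(65,120,40),(88,255,255))
    cs,_=cv2.findContours(m,cv2.RETR_EXTERNAL,cv2.CHAIN_APPROX_NONE)
    for k in cs:
        if cv2.contourArea(k)<150: continue
        w=np.array([ray(c,p[0],0.032)[:2] for p in k]).astype(np.float32)
        r=cv2.minAreaRect(w*1000);print(n,cv2.boundingRect(k),np.round(r[0],1),np.round(r[1],1),round(r[2],1),np.round(cv2.boxPoints(r)).tolist())
c=load("pics/top0.npz");crop(c,120,155,240,215,6,"pics/hold_top.png",2)
c=load("pics/scene0.npz");crop(c,258,155,358,205,7,"pics/hold_sc.png",2)
E
```

```text
top (303, 231, 75, 56) [ 346.2 -256.9] [185.1  89.8] 66.3 [[268.0, -324.0], [350.0, -360.0], [425.0, -190.0], [342.0, -154.0]]
top (299, 164, 48, 30) [ 565.2 -219. ] [125.9  62.7] 77.6 [[521.0, -274.0], [582.0, -287.0], [609.0, -164.0], [548.0, -151.0]]
top (387, 108, 18, 34) [ 717.6 -437.6] [45.7 94.9] 81.2 [[667.0, -453.0], [761.0, -467.0], [768.0, -422.0], [674.0, -408.0]]
scene (113, 252, 20, 31) [ 746.7 -448.1] [45.9 95.2] 81.1 [[696.0, -463.0], [790.0, -478.0], [797.0, -433.0], [703.0, -418.0]]
scene (170, 199, 43, 19) [ 589.9 -229.4] [126.2  65.5] 78.9 [[546.0, -285.0], [610.0, -298.0], [634.0, -174.0], [570.0, -161.0]]
scene (136, 159, 58, 19) [ 363.2 -265.4] [183.1  94. ] 66.4 [[284.0, -330.0], [370.0, -368.0], [443.0, -200.0], [357.0, -163.0]]
```

Run:
```python
from h import *
c=load("pics/top0.npz")
for n,p in dict(m=(229,187),spat=(300,128),bott=(255,118),jar=(214,117),pw=(90,241),dish=(270,245),cup=(408,212),spare=(396,173)).items(): print(n,np.round(ray(c,p,0.02),3))
```

```text
m [0.55  0.041 0.02 ]
spat [ 0.715 -0.165  0.02 ]
bott [ 0.747 -0.037  0.02 ]
jar [0.752 0.079 0.02 ]
pw [0.411 0.42  0.02 ]
dish [ 0.387 -0.069  0.02 ]
cup [ 0.468 -0.459  0.02 ]
spare [ 0.579 -0.433  0.02 ]
```

Run:
```python
from h import *
T=load("pics/top0.npz");S=load("pics/scene0.npz")
for c in(T,S):
  print(-c["R"].T@c["t"], np.linalg.det(c["R"]), proj(c,[.144,.634,.223]),proj(c,[0,0,0]))
for z in(-0.02,0,0.016,0.032,.05): print(z,[np.round(ray(T,(322.5,178.5),z)[:2],3),np.round(ray(S,(191,209),z)[:2],3)])
```

```text
[0.41962984 0.00649083 1.04070103] 1.0000000000000007 [-58.76647581 376.65181106] [248.50144335 392.3318251 ]
[ 1.49443364 -0.36028882  0.86443026] 0.9999999999999999 [367.18660968  54.07939549] [211.94460146 112.73215333]
-0.02 [array([ 0.574, -0.232]), array([ 0.539, -0.223])]
0 [array([ 0.571, -0.227]), array([ 0.56 , -0.226])]
0.016 [array([ 0.569, -0.224]), array([ 0.578, -0.228])]
0.032 [array([ 0.566, -0.22 ]), array([ 0.595, -0.231])]
0.05 [array([ 0.564, -0.216]), array([ 0.614, -0.234])]
```

View pics/hold_top.png

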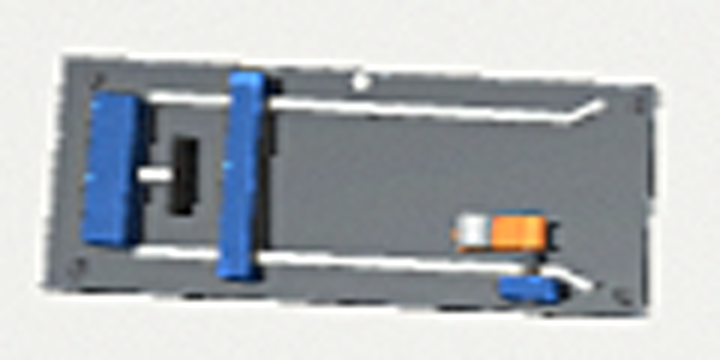

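View pics/hold_sc.png

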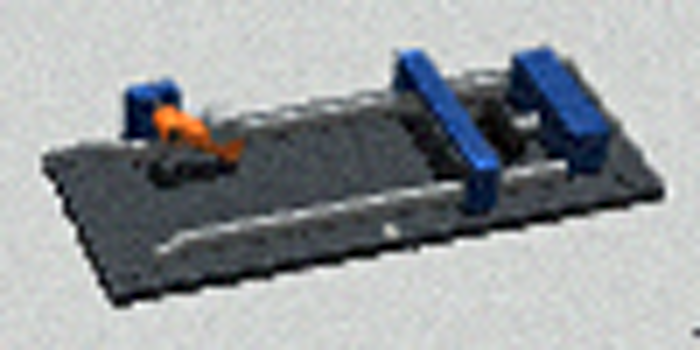

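Run:
```python
from h import *
T=load("pics/top0.npz");S=load("pics/scene0.npz")
t=lambda u,v,z=.008:np.round(ray(T,(120+(u-2.5)/6,155+(v-2.5)/6),z)*1000,1)[:2]
s=lambda u,v,z=.008:np.round(ray(S,(258+(u-3)/7,155+(v-3)/7),z)*1000,1)[:2]
print("dot",t(361,80),s(390,231))
# corners: back-right(-y... ) order
A=[t(65,58),t(655,87),t(645,315),t(45,290)];B=[s(665,195),s(117,303),s(45,157),s(560,60)]
print(A);print(B)
for X in(A,B): print([round(float(np.linalg.norm(X[i]-X[(i+1)%4])),1) for i in range(4)])
```

```text
dot [609.5 179.1] [608.  176.5]
[array([623.1, 317.7]), array([603. ,  40.7]), array([495.2,  47.4]), array([513.7, 325.5])]
[array([629.7, 312.1]), array([610.6,  36. ]), array([499.2,  44.2]), array([516.6, 318.8])]
[277.7, 108.0, 278.7, 109.7]
[276.8, 111.7, 275.2, 113.3]
```

Run:
```python
from h import *
T=load("pics/top0.npz");S=load("pics/scene0.npz")
crop(T,285,150,365,210,8,"pics/slab_top.png",1.5)
crop(S,150,185,230,235,8,"pics/slab_sc.png",1.5)
```

```text
(no output)
```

View pics/slab_top.png

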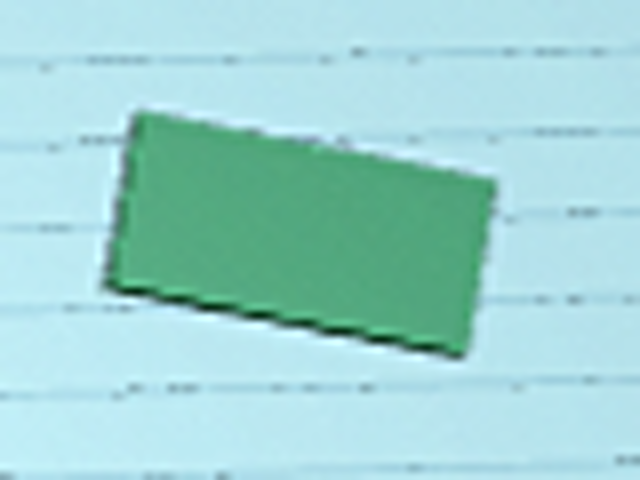

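View pics/slab_sc.png

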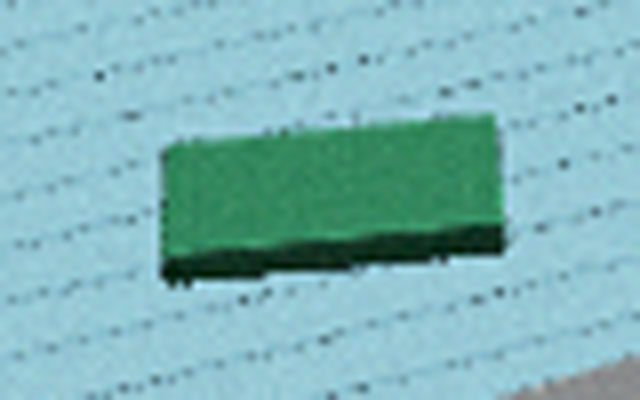

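Run:
```python
from h import *
T=load("pics/top0.npz");S=load("pics/scene0.npz")
for z in (.008,.016,.024,.032):
  t=lambda u,v:ray(T,(285+(u-3.5)/8,150+(v-3.5)/8),z)[:2]*1000
  s=lambda u,v:ray(S,(150+(u-3.5)/8,185+(v-3.5)/8),z)[:2]*1000
  A=np.array([t(134,110),t(497,180),t(467,352),t(106,285)]);B=np.array([s(500,227),s(163,253),s(163,145),s(493,117)])
  print(z);print(np.round(A).tolist(),A.mean(0).round(1));print(np.round(B).tolist(),B.mean(0).round(1))
  for X in(A,B):
    print([round(float(np.linalg.norm(X[i]-X[(i+1)%4])),1) for i in range(4)], np.degrees(np.arctan2(*(X[0]-X[1]))),np.degrees(np.arctan2(*(X[3]-X[2]))))
```

```text
0.008
[[615.0, -167.0], [587.0, -296.0], [525.0, -282.0], [552.0, -154.0]] [ 569.9 -224.6]
[[609.0, -170.0], [578.0, -295.0], [517.0, -283.0], [546.0, -156.0]] [ 562.6 -225.9]
[132.2, 63.2, 130.3, 64.1] 12.342697036336993 11.945311932087963
[128.2, 62.0, 130.4, 64.0] 13.901767394451339 12.993976141076377
0.016
[[614.0, -165.0], [586.0, -294.0], [525.0, -279.0], [551.0, -153.0]] [ 568.8 -222.8]
[[617.0, -172.0], [586.0, -295.0], [526.0, -283.0], [555.0, -158.0]] [ 571.3 -227.1]
[131.2, 62.7, 129.3, 63.6] 12.342697036336993 11.945311932087975
[127.0, 61.4, 129.2, 63.4] 13.901767394451321 12.993976141076443
0.024
[[612.0, -164.0], [584.0, -291.0], [524.0, -277.0], [550.0, -152.0]] [ 567.6 -221. ]
[[625.0, -174.0], [595.0, -296.0], [535.0, -284.0], [564.0, -159.0]] [ 580.  -228.4]
[130.1, 62.2, 128.3, 63.1] 12.34269703633704 11.945311932087943
[125.8, 60.8, 128.0, 62.8] 13.90176739445133 12.993976141076462
0.032
[[611.0, -163.0], [583.0, -289.0], [523.0, -275.0], [549.0, -150.0]] [ 566.4 -219.2]
[[634.0, -176.0], [604.0, -297.0], [545.0, -285.0], [573.0, -161.0]] [ 588.7 -229.6]
[129.1, 61.7, 127.3, 62.6] 12.342697036336936 11.94531193208797
[124.6, 60.3, 126.8, 62.2] 13.901767394451406 12.993976141076429
```

```bash
cat >> h.py <<'E'
from scipy.spatial.transform import Rotation as Ro
def plan(o,pos,jaw_deg,show=True):
    """delta in tool axes; jaw_deg: azimuth of tool z (mod 180), tool x straight down"""
    R=Ro.from_euler("xyz",o["tool_rot"],degrees=True).as_matrix();p=np.array(o["tool_pos"])
    best=None
    for a in(jaw_deg,jaw_deg+180):
        z=np.array([np.cos(np.radians(a)),np.sin(np.radians(a)),0]);x=np.array([0,0,-1.]);y=np.cross(z,x)
        G=np.stack([x,y,z],1);w=Ro.from_matrix(R.T@G).as_rotvec(degrees=True)
        if best is None or np.linalg.norm(w)<np.linalg.norm(best[0]): best=(w,G)
    w,G=best;d=np.array(pos)-p
    print("tool R\n",R.round(3));print("p",p.round(4),"d world",d.round(4),"d tool now",(R.T@d).round(4)," in goal axes",(G.T@d).round(4))
    print("units now",(R.T@d/.04).round(3),"units goal",(G.T@d/.04).round(3),"rot deg",w.round(2),"units",(w/120).round(4))
    print("az jaw now",np.degrees(np.arctan2(R[1,2],R[0,2])).round(2))
E
python3 - <<'E'
from h import *
from cell import env
o=env.get_obs()
plan(o,[.569,-.224,.15],-12.3)
E
```

```text
tool R
 [[-0.    -0.975  0.221]
 [-0.001  0.221  0.975]
 [-1.    -0.    -0.001]]
p [0.1436 0.6335 0.2217] d world [ 0.4254 -0.8575 -0.0717] d tool now [ 0.0728 -0.6044 -0.7423]  in goal axes [ 0.0717 -0.7472  0.5983]
units now [  1.821 -15.109 -18.557] units goal [  1.793 -18.68   14.959] rot deg [ 8.954e+01 -6.000e-02  7.000e-02] units [ 7.461e-01 -5.000e-04  6.000e-04]
az jaw now 77.24
```

Emit:
drive_tool(
  increments=[
    [[0,-1,0],[0.029,0,0]],
    [[0,-1,0],[0.029,0,0]],
    [[0,-1,0],[0.029,0,0]],
    [[0,-1,0],[0.029,0,0]],
    [[0,-1,0],[0.029,0,0]],
    [[0,-1,0],[0.029,0,0]],
    [[0,-1,0],[0.029,0,0]],
    [[0,-1,0],[0.029,0,0]],
    [[0,-1,0],[0.029,0,0]],
    [[0,-1,0],[0.029,0,0]],
  ],
  hand=1,
  squeeze=25,
)

```text
time_s: 1.15
tool_pos: [0.4911, 0.4453, 0.2221]
tool_rot: [-173.2, 90.0, -130.9]
force: [0.4, 1.3, -0.0]
grip_width: 0.087
```

Emit:
drive_tool(
  increments=[
    [[0,-1,0],[0.029,0,0]],
    [[0,-1,0],[0.029,0,0]],
    [[0,-1,0],[0.029,0,0]],
    [[0,-1,0],[0.029,0,0]],
    [[0,-1,0],[0.029,0,0]],
    [[0,-1,0],[0.029,0,0]],
    [[0,-1,0],[0.029,0,0]],
    [[0,-1,0],[0.029,0,0]],
    [[0,-1,0],[0.029,0,0]],
    [[0,-1,0],[0.029,0,0]],
  ],
)

```text
time_s: 2.15
tool_pos: [0.6678, 0.0933, 0.2221]
tool_rot: [-171.1, 90.0, -163.6]
force: [1.0, -0.1, 0.5]
grip_width: 0.0868
```

Run:
```python
from h import *
from cell import env
o=env.get_obs();print(o["time_s"])
plan(o,[.569,-.224,.15],-12.3)
c=env.read_camera("wrist");np.savez("pics/wrist1.npz",**c);crop(c,0,0,512,384,1,"pics/wrist1.png",1.5)
```

```text
2.15
tool R
 [[-0.    -0.131  0.991]
 [-0.     0.991  0.131]
 [-1.    -0.    -0.   ]]
p [0.6678 0.0933 0.2221] d world [-0.0988 -0.3173 -0.0721] d tool now [ 0.0722 -0.3016 -0.1393]  in goal axes [ 0.0721 -0.331  -0.0289]
units now [ 1.804 -7.541 -3.484] units goal [ 1.801 -8.276 -0.723] rot deg [ 1.981e+01 -3.000e-02  1.000e-02] units [ 1.651e-01 -2.000e-04  1.000e-04]
az jaw now 7.51
```

View pics/wrist1.png

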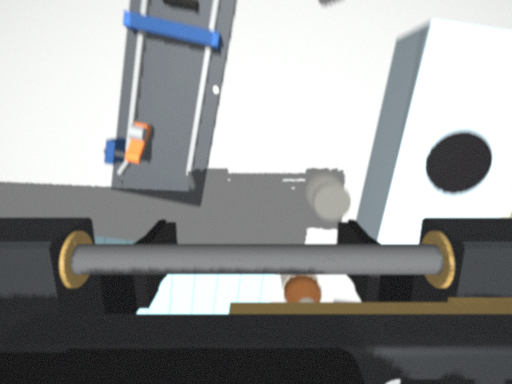

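Emit:
drive_tool(
  increments=[
    [[0,-1,-0.26],[0.0206,0,0]],
    [[0,-1,-0.26],[0.0206,0,0]],
    [[0,-1,-0.26],[0.0206,0,0]],
    [[0,-1,-0.26],[0.0206,0,0]],
    [[0,-1,-0.26],[0.0206,0,0]],
    [[0,-0.7,-0.26],[0.0206,0,0]],
    [[0,-0.5,-0.26],[0.0206,0,0]],
    [[0,0,-0.2],[0.0206,0,0]],
    [[0,0,0],[0,0,0]],
  ],
)

```text
time_s: 3.1
tool_pos: [0.5908, -0.1509, 0.2226]
tool_rot: [107.2, 89.9, 95.0]
force: [0.8, 0.5, 1.1]
grip_width: 0.0875
```

Run:
```python
from h import *
from cell import env
o=env.get_obs();print(o["time_s"])
plan(o,[.569,-.224,.15],-12.3)
c=env.read_camera("wrist");np.savez("pics/wrist2.npz",**c);crop(c,0,0,512,384,1,"pics/wrist2.png",1.5)
```

```text
3.1
tool R
 [[-0.     0.211  0.977]
 [ 0.002  0.977 -0.211]
 [-1.     0.002 -0.   ]]
p [ 0.5908 -0.1509  0.2226] d world [-0.0218 -0.0731 -0.0726] d tool now [ 0.0725 -0.0762 -0.0059]  in goal axes [ 0.0726 -0.0761 -0.0058]
units now [ 1.813 -1.905 -0.147] units goal [ 1.815 -1.903 -0.144] rot deg [ 0.1  -0.03 -0.09] units [ 0.0009 -0.0002 -0.0007]
az jaw now -12.2
```

View pics/wrist2.png

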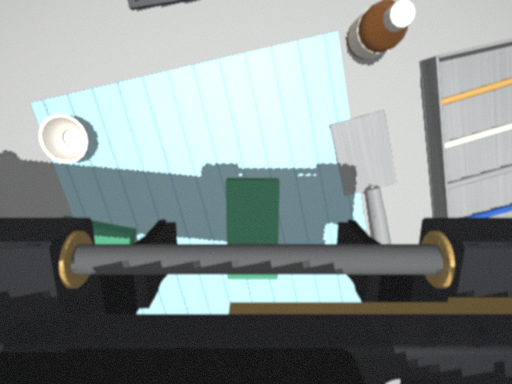

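Run:
```python
from h import *
c=load("pics/wrist2.npz")
print(-c["R"].T@c["t"])
g=c["frame"].astype(int)
for r in (190,200,210,270): print(r,[(x,g[r,x].tolist()) for x in (224,225,226,227,228,229,276,277,278,279,280,281)])
print([(r,g[r,253].tolist()) for r in list(range(174,183))+list(range(273,283))])
for z in(.016,.024,.032):
  q=[ray(c,p,z)[:2]*1000 for p in((227,178.5),(279,178.5),(279,278.5),(227,278.5))]
  print(z,np.round(q,1).tolist(),np.mean(q,0).round(1),[np.linalg.norm(q[i]-q[i-1]).round(1) for i in range(4)],np.degrees(np.arctan2(*(q[0]-q[3]))))
```

```text
[ 0.6047354  -0.08518049  0.38605013]
190 [(224, [67, 83, 88]), (225, [59, 79, 79]), (226, [49, 72, 65]), (227, [38, 66, 54]), (228, [40, 69, 55]), (229, [37, 67, 53]), (276, [39, 68, 56]), (277, [39, 67, 53]), (278, [44, 69, 60]), (279, [58, 78, 77]), (280, [68, 86, 88]), (281, [73, 88, 92])]
200 [(224, [70, 86, 89]), (225, [64, 83, 84]), (226, [50, 74, 68]), (227, [39, 67, 56]), (228, [38, 67, 53]), (229, [38, 67, 54]), (276, [39, 68, 55]), (277, [40, 69, 56]), (278, [51, 74, 67]), (279, [65, 83, 83]), (280, [75, 91, 95]), (281, [74, 91, 94])]
210 [(224, [72, 89, 91]), (225, [69, 86, 86]), (226, [53, 75, 70]), (227, [44, 70, 59]), (228, [40, 68, 54]), (229, [34, 65, 51]), (276, [37, 67, 52]), (277, [40, 67, 55]), (278, [53, 75, 68]), (279, [66, 85, 85]), (280, [72, 87, 91]), (281, [72, 87, 92])]
270 [(224, [39, 42, 41]), (225, [42, 42, 42]), (226, [43, 44, 43]), (227, [43, 44, 42]), (228, [41, 41, 42]), (229, [42, 44, 46]), (276, [41, 41, 42]), (277, [42, 41, 42]), (278, [39, 41, 42]), (279, [42, 43, 42]), (280, [44, 45, 43]), (281, [45, 44, 44])]
[(174, [73, 90, 93]), (175, [73, 9
[... 238 characters left out ...]
0]), (277, [74, 134, 107]), (278, [91, 142, 126]), (279, [118, 158, 156]), (280, [138, 172, 179]), (281, [143, 177, 184]), (282, [142, 176, 184])]
0.016 [[554.4, -153.2], [614.5, -166.3], [588.9, -294.9], [523.6, -280.7]] [ 570.3 -223.8] [np.float64(131.1), np.float64(61.5), np.float64(131.1), np.float64(66.8)] 13.561289146986311
0.024 [[555.5, -151.8], [614.3, -164.6], [589.2, -290.4], [525.4, -276.5]] [ 571.1 -220.8] [np.float64(128.3), np.float64(60.2), np.float64(128.3), np.float64(65.4)] 13.561289146986232
0.032 [[556.5, -150.3], [614.1, -162.8], [589.6, -285.9], [527.1, -272.3]] [ 571.8 -217.8] [np.float64(125.5), np.float64(58.9), np.float64(125.5), np.float64(63.9)] 13.56128914698624
```

Emit:
drive_tool(
  increments=[
    [[1,-0.7,0],[0,0,0]],
    [[1,-0.7,-0.1],[0,0,0]],
    [[1,-0.7,-0.02],[0,0,0]],
    [[0.8,0,0],[0,0,0]],
    [[0.5,0,0],[0,0,0]],
    [[0,0,0],[0,0,0]],
    [[0,0,0],[0,0,0]],
  ],
)

```text
time_s: 3.85
tool_pos: [0.5703, -0.2313, 0.0507]
tool_rot: [97.8, 90.0, 85.8]
force: [0.2, -0.6, 0.9]
grip_width: 0.0866
```

Run:
```python
from h import *
from cell import env
o=env.get_obs();print(o["time_s"],o["force"])
plan(o,[.5685,-.2315,.005],-12.4)
for n in("wrist","scene"):
  c=env.read_camera(n);np.savez(f"pics/{n}3.npz",**c)
  if n=="wrist":crop(c,0,0,512,384,1,"pics/wrist3.png",1.5)
  else: crop(c,130,120,250,240,5,"pics/scene3.png",1.5)
```

```text
3.85 [ 0.22595384 -0.56799621  0.86275752]
tool R
 [[ 0.     0.208  0.978]
 [ 0.     0.978 -0.208]
 [-1.     0.    -0.   ]]
p [ 0.5703 -0.2313  0.0507] d world [-0.0018 -0.0002 -0.0457] d tool now [ 0.0457 -0.0006 -0.0017]  in goal axes [ 0.0457 -0.0006 -0.0017]
units now [ 1.142 -0.015 -0.043] units goal [ 1.142 -0.015 -0.043] rot deg [ 0.4  -0.   -0.01] units [ 0.0033 -0.     -0.0001]
az jaw now -12.0
```

View pics/wrist3.png

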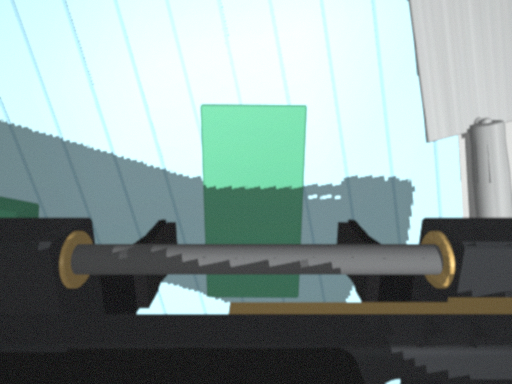

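View pics/scene3.png

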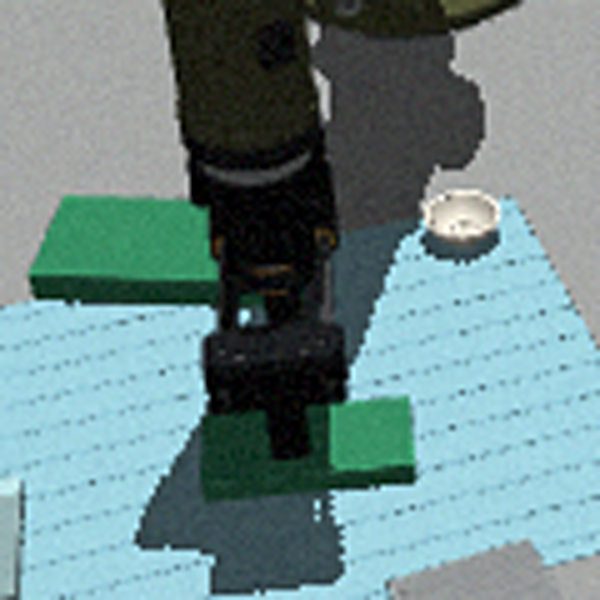

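Run:
```python
from h import *
c=load("pics/wrist3.npz")
g=c["frame"].astype(int)
for r in (110,130,150,170): print(r,[g[r,x,0] for x in range(197,210)],[g[r,x,0] for x in range(298,312)])
print([g[r,250,0] for r in range(100,112)])
for z in(.012,.016,.02,.024,.032):
  q=[ray(c,p,z)[:2]*1000 for p in((202,105),(306,105),(298,297),(208,297))]
  print(z,np.round(q,1).tolist(),np.mean(q,0).round(1),[np.linalg.norm(q[i]-q[i-1]).round(1) for i in range(4)],np.degrees(np.arctan2(*((q[0]+q[1]-q[2]-q[3])))))
```

```text
110 [np.int64(162), np.int64(163), np.int64(152), np.int64(121), np.int64(88), np.int64(86), np.int64(88), np.int64(91), np.int64(87), np.int64(89), np.int64(88), np.int64(89), np.int64(89)] [np.int64(87), np.int64(86), np.int64(86), np.int64(87), np.int64(85), np.int64(86), np.int64(81), np.int64(83), np.int64(105), np.int64(144), np.int64(161), np.int64(161), np.int64(163), np.int64(162)]
130 [np.int64(158), np.int64(148), np.int64(144), np.int64(131), np.int64(103), np.int64(81), np.int64(85), np.int64(87), np.int64(88), np.int64(89), np.int64(88), np.int64(90), np.int64(87)] [np.int64(85), np.int64(83), np.int64(85), np.int64(84), np.int64(84), np.int64(81), np.int64(80), np.int64(102), np.int64(140), np.int64(158), np.int64(161), np.int64(162), np.int64(163), np.int64(160)]
150 [np.int64(162), np.int64(162), np.int64(162), np.int64(159), np.int64(141), np.int64(103), np.int64(82), np.int64(83), np.int64(87), np.int64(86), np.int64(89), np.int64(88), np.int64(86)] [np.int64(84), np.int64(83), np.int64(84), np.int64(84), np.int64(82), np.int64(79), np.int64(97), np.int64(135), np.
[... 880 characters left out ...]
.3], [586.1, -294.8], [524.6, -281.7]] [ 569.3 -225. ] [np.float64(129.5), np.float64(62.3), np.float64(129.5), np.float64(62.9)] 12.47940319374387
0.02 [[553.5, -155.5], [613.2, -168.2], [586.1, -292.2], [525.8, -279.3]] [ 569.6 -223.8] [np.float64(126.9), np.float64(61.0), np.float64(126.9), np.float64(61.7)] 12.479403193743877
0.024 [[554.1, -155.7], [612.6, -168.2], [586.0, -289.6], [527.0, -277.0]] [ 569.9 -222.6] [np.float64(124.3), np.float64(59.8), np.float64(124.3), np.float64(60.4)] 12.47940319374384
0.032 [[555.4, -156.1], [611.4, -168.1], [585.9, -284.4], [529.4, -272.3]] [ 570.5 -220.2] [np.float64(119.0), np.float64(57.2), np.float64(119.1), np.float64(57.8)] 12.479403193743858
```

Emit:
drive_tool(
  increments=[
    [[0.6,-0.05,-0.06],[0.004,0,0]],
    [[0.3,0,0],[0,0,0]],
    [[0.14,0,0],[0,0,0]],
    [[0.1,0,0],[0,0,0]],
    [[0,0,0],[0,0,0]],
    [[0,0,0],[0,0,0]],
  ],
)

```text
time_s: 4.55
tool_pos: [0.5671, -0.2341, 0.0056]
tool_rot: [2.8, 89.9, -9.8]
force: [-0.6, -0.3, -0.2]
grip_width: 0.0869
```

Emit:
drive_tool(
  increments=[
    [[0,0,0],[0,0,0]],
    [[0,0,0],[0,0,0]],
    [[0,0,0],[0,0,0]],
    [[0,0,0],[0,0,0]],
    [[0,0,0],[0,0,0]],
    [[0,0,0],[0,0,0]],
  ],
  hand=-1,
  squeeze=25,
)

```text
time_s: 5.15
tool_pos: [0.5668, -0.234, 0.0051]
tool_rot: [13.8, 90.0, 1.2]
force: [-0.5, -0.5, 0.7]
grip_width: 0.0638
```

Emit:
drive_tool(
  increments=[
    [[-0.4,0,0],[0,0,0]],
    [[-0.7,0,0],[0,0,0]],
    [[-0.4,0.5,-0.2],[0,0,0]],
    [[0,0.8,-0.3],[0,0,0]],
    [[0,1,-0.35],[0,0,0]],
    [[0,1,-0.35],[0,0,0]],
    [[0,0.8,-0.25],[-0.03,0,0]],
    [[0,0.4,-0.1],[-0.04,0,0]],
    [[0,0,0],[0,0,0]],
    [[0,0,0],[0,0,0]],
  ],
)

```text
time_s: 6.15
tool_pos: [0.5444, -0.0454, 0.0655]
tool_rot: [-50.6, 90.0, -54.9]
force: [0.1, -0.4, -3.1]
grip_width: 0.0636
```

Run:
```python
from h import *
from cell import env
o=env.get_obs();print(o["time_s"],o["force"],o["grip_width"])
plan(o,[.545,-.046,.06],-4)
for n in("wrist","scene","top"):
  c=env.read_camera(n);np.savez(f"pics/{n}4.npz",**c)
  if n=="wrist":crop(c,0,0,512,384,1.5,"pics/wrist4.png",1.5)
  elif n=="scene": crop(c,160,100,360,230,4,"pics/scene4.png",1.5)
```

```text
6.15 [ 0.08356048 -0.44813362 -3.14439781] 0.0635506409150954
tool R
 [[ 0.     0.075  0.997]
 [-0.001  0.997 -0.075]
 [-1.    -0.001  0.   ]]
p [ 0.5444 -0.0454  0.0655] d world [ 0.0006 -0.0006 -0.0055] d tool now [ 0.0055 -0.0005  0.0007]  in goal axes [ 0.0055 -0.0005  0.0007]
units now [ 0.137 -0.013  0.017] units goal [ 0.137 -0.013  0.017] rot deg [-0.29  0.02  0.03] units [-0.0024  0.0002  0.0002]
az jaw now -4.29
```

View pics/wrist4.png

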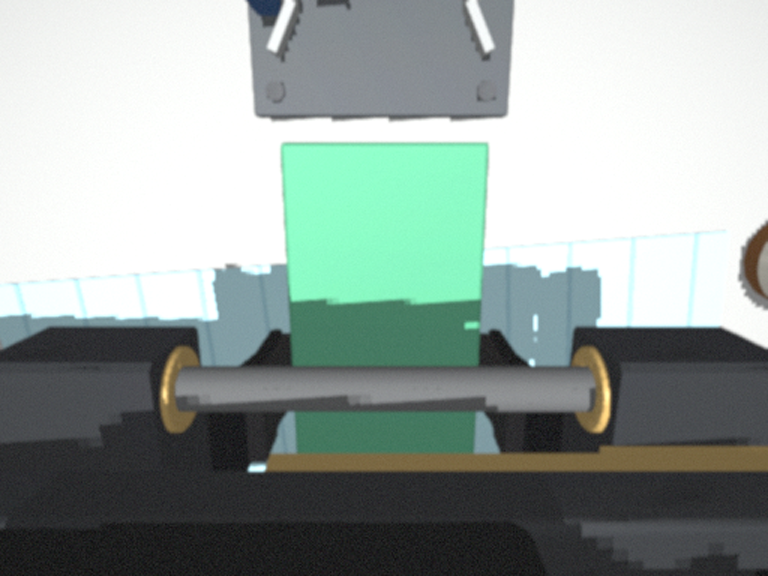

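View pics/scene4.png

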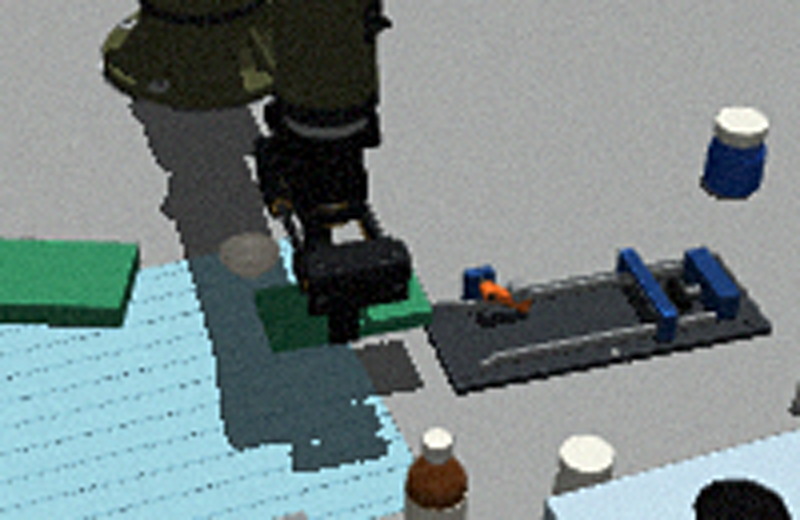

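Run:
```python
from h import *
from cell import env
c=load("pics/wrist4.npz")
f=lambda u,v,z:(ray(c,((u-.25)/1.5,(v-.25)/1.5),z)*1000)[:2]
L,Rr=f(258,115,.008),f(508,115,.008)
print("bed front",L,Rr,(L+Rr)/2,np.linalg.norm(L-Rr))
print("jaw-like az",np.degrees(np.arctan2(*(Rr-L)[::-1])))
# bed side edges top
L2,R2=f(249,5,.008),f(514,5,.008);print("side mids",(L2+R2)/2,np.linalg.norm(L2-R2), L2,R2)
# flare tips top at z .018
a,b=f(273,52,.018),f(490,52,.018);print("flare",a,b,(a+b)/2,np.linalg.norm(a-b))
z=.0655+.0115
p,q,r,s=f(282,143,z),f(488,143,z),f(475,452,z),f(297,452,z)
print("slab",p,q,np.linalg.norm(p-q),(p+q)/2,(r+s)/2,np.linalg.norm((p+q)/2-(r+s)/2),np.degrees(np.arctan2(*((p+q)-(r+s)))))
print("tcp",env.get_obs()["tool_pos"])
```

```text
bed front [495.72778569  47.52579895] [604.31320311  39.28052578] [550.0204944   43.40316237] 108.89801377895978
jaw-like az -4.342337289350355
side mids [552.70469055  86.26259268] 109.52574029211131 [498.09792162  90.3945092 ] [607.31145947  82.13067617]
flare [507.56605959  69.71635349] [594.85357612  63.10193975] [551.20981786  66.40914662] 87.53776904726075
slab [518.49050152  31.01196009] [580.85441476  26.27192304] 62.54378966599866 [549.67245814  28.64194156] [541.97794696 -77.2189142 ] 106.14012570801863 4.157240991313801
tcp [ 0.54437988 -0.04679048  0.06518907]
```

Emit:
drive_tool(
  increments=[
    [[0.6,0,-0.012],[-0.002,0,0]],
    [[0.4,0,0],[0,0,0]],
    [[0.2,0,0],[0,0,0]],
    [[0,0,0],[0,0,0]],
    [[0,0,0],[0,0,0]],
  ],
)

```text
time_s: 6.8
tool_pos: [0.5444, -0.0455, 0.0174]
tool_rot: [-19.9, 90.0, -23.9]
force: [0.1, 0.6, -3.5]
grip_width: 0.0636
```

Run:
```python
from h import *
from cell import env
o=env.get_obs();print(o["time_s"],o["force"],o["grip_width"])
plan(o,[.545,-.047,.017],-4)
T=load("pics/top0.npz")
t=lambda u,v,z:ray(T,(120+(u-2.5)/6,155+(v-2.5)/6),z)[:2]*1000
def H(p):
  d=np.array(p)-[550,43.4];return (d@[.0698,.9976]-30).round(1),(d@[-.9976,.0698]).round(1)
print("bridge r/l", H(t(232,170,.04)),H(t(262,170,.04)),"buffer face",H(t(195,175,.026)),H(t(195,175,.018)),"dot",H(t(361,80,.008)))
print("catch orange mouth/nose ends",H(t(546,232,.03)),H(t(452,232,.016)), "post",H(t(500,288,.038)),H(t(560,288,.038)))
for n in("scene","wrist"):
  c=env.read_camera(n);np.savez(f"pics/{n}5.npz",**c)
  if n=="wrist":crop(c,100,0,412,300,2,"pics/wrist5.png",1.5)
  else: crop(c,190,130,350,230,5,"pics/scene5.png",1.5)
```

```text
6.8 [ 0.10998713  0.6027311  -3.45334382] 0.06358611822377108
tool R
 [[ 0.001  0.071  0.998]
 [-0.     0.998 -0.071]
 [-1.    -0.     0.001]]
p [ 0.5444 -0.0455  0.0174] d world [ 0.0006 -0.0015 -0.0004] d tool now [ 0.0004 -0.0015  0.0007]  in goal axes [ 0.0004 -0.0015  0.0007]
units now [ 0.011 -0.037  0.018] units goal [ 0.011 -0.037  0.018] rot deg [-0.05  0.04  0.01] units [-0.0004  0.0003  0.0001]
az jaw now -4.05
bridge r/l (np.float64(159.3), np.float64(-0.2)) (np.float64(145.7), np.float64(-0.8)) buffer face (np.float64(179.3), np.float64(1.1)) (np.float64(181.3), np.float64(0.1)) dot (np.float64(109.5), np.float64(-49.9))
catch orange mouth/nose ends (np.float64(16.5), np.float64(20.5)) (np.float64(61.3), np.float64(21.0)) post (np.float64(35.1), np.float64(47.8)) (np.float64(8.0), np.float64(46.6))
```

View pics/wrist5.png

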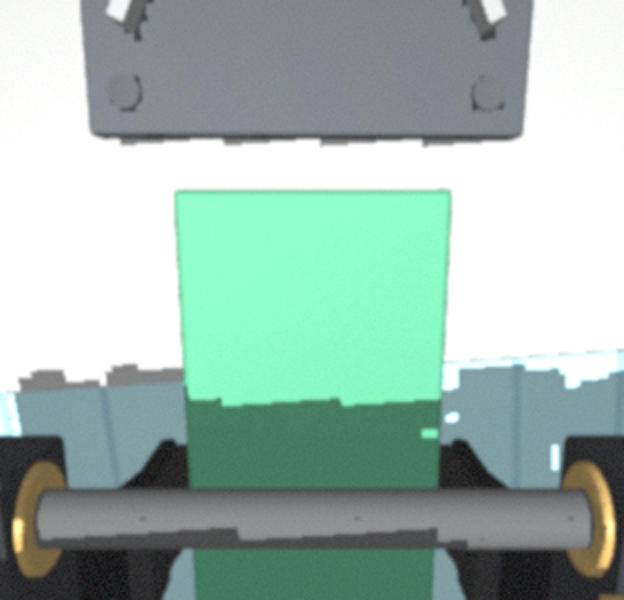

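View pics/scene5.png

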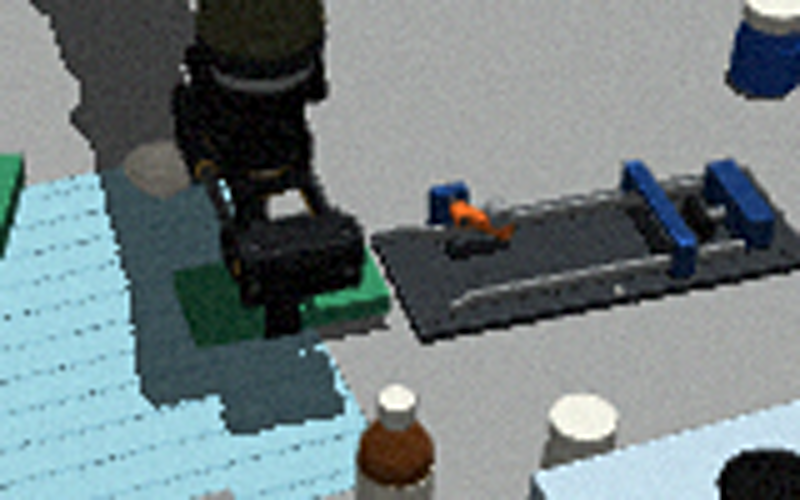

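Emit:
drive_tool(
  increments=[
    [[0,0.3,-0.02],[0,0,0]],
    [[0,0.4,0],[0,0,0]],
    [[0,0.3,0],[0,0,0]],
    [[0,0.15,0],[0,0,0]],
    [[0,0,0],[0,0,0]],
    [[0,0,0],[0,0,0]],
  ],
)

```text
time_s: 7.5
tool_pos: [0.5464, 0.0009, 0.0171]
tool_rot: [-57.9, 90.0, -61.9]
force: [-0.4, -0.5, -2.8]
grip_width: 0.0637
```

Run:
```python
from h import *
from cell import env
o=env.get_obs();print(o["time_s"],o["force"],o["grip_width"])
plan(o,[.545,-.047,.017],-4)
for n in("wrist",):
  c=env.read_camera(n);np.savez(f"pics/{n}6.npz",**c)
  crop(c,100,0,412,300,2,"pics/wrist6.png",1.5)
```

```text
7.5 [-0.42196928 -0.5087147  -2.75572634] 0.06368645090955452
tool R
 [[ 0.     0.069  0.998]
 [-0.     0.998 -0.069]
 [-1.    -0.     0.   ]]
p [0.5464 0.0009 0.0171] d world [-0.0014 -0.0479 -0.0001] d tool now [ 0.0001 -0.0479  0.002 ]  in goal axes [ 0.0001 -0.0479  0.002 ]
units now [ 0.002 -1.197  0.049] units goal [ 0.002 -1.197  0.05 ] rot deg [0.03 0.01 0.02] units [0.0002 0.0001 0.0002]
az jaw now -3.97
```

View pics/wrist6.png

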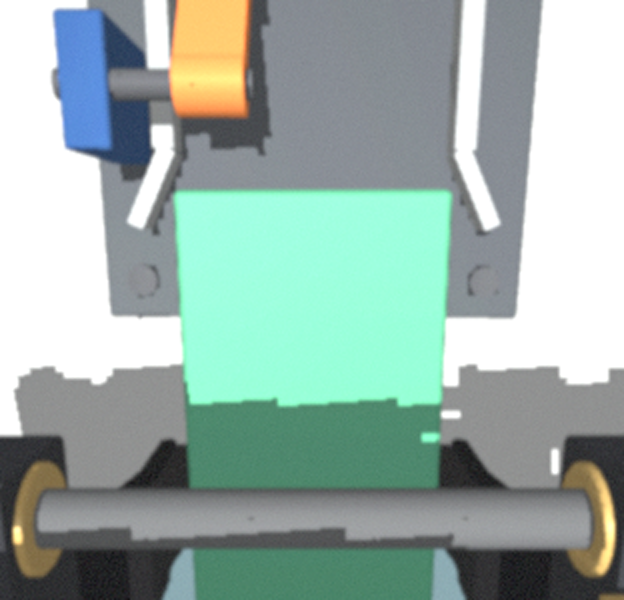

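Emit:
drive_tool(
  increments=[
    [[0.05,0.12,0],[0,0,0]],
    [[0.02,0.15,0],[0,0,0]],
    [[0,0.15,0],[0,0,0]],
    [[0,0.12,0],[0,0,0]],
    [[0,0.06,0],[0,0,0]],
    [[0,0,0],[0,0,0]],
  ],
)

```text
time_s: 8.15
tool_pos: [0.548, 0.0258, 0.0142]
tool_rot: [62.3, 90.0, 58.3]
force: [0.2, 0.2, -3.4]
grip_width: 0.0637
```

Emit:
drive_tool(
  increments=[
    [[0,0.12,0],[0,0,0]],
    [[0,0.15,0],[0,0,0]],
    [[0,0.15,0],[0,0,0]],
    [[0,0.12,0],[0,0,0]],
    [[0,0.06,0],[0,0,0]],
    [[0,0,0],[0,0,0]],
  ],
)

```text
time_s: 8.75
tool_pos: [0.5495, 0.0498, 0.014]
tool_rot: [138.5, 90.0, 134.6]
force: [0.2, 0.7, -4.5]
grip_width: 0.0636
```

Run:
```python
from h import *
from cell import env
o=env.get_obs();print(o["time_s"],o["force"],o["grip_width"])
plan(o,[.545,-.047,.017],-4)
for n in("wrist","scene"):
  c=env.read_camera(n);np.savez(f"pics/{n}7.npz",**c)
  if n=="wrist":crop(c,100,0,412,300,2,"pics/wrist7.png",1.5)
  else: crop(c,220,130,350,220,6,"pics/scene7.png",1.5)
```

```text
8.75 [ 0.24043173  0.69020683 -4.51988931] 0.06359006474197376
tool R
 [[-0.     0.069  0.998]
 [ 0.     0.998 -0.069]
 [-1.     0.    -0.   ]]
p [0.5495 0.0498 0.014 ] d world [-0.0045 -0.0968  0.003 ] d tool now [-0.003  -0.0969  0.0021]  in goal axes [-0.003  -0.0969  0.0023]
units now [-0.075 -2.422  0.054] units goal [-0.074 -2.422  0.056] rot deg [ 0.07 -0.02 -0.01] units [ 0.0006 -0.0001 -0.0001]
az jaw now -3.93
```

View pics/wrist7.png

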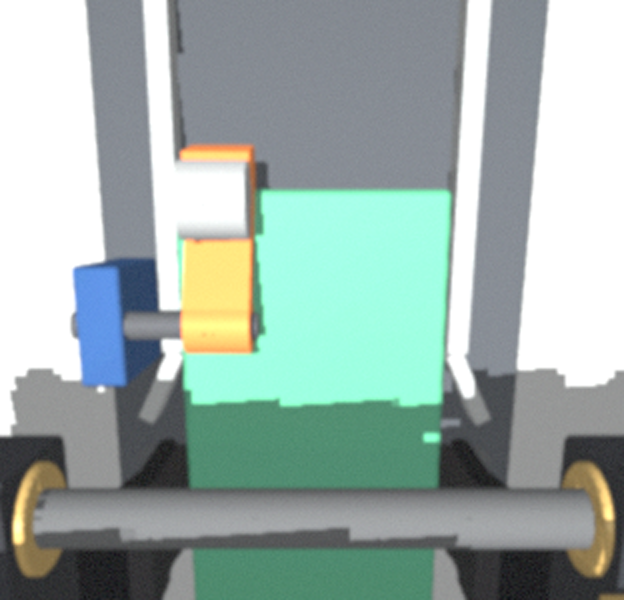

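View pics/scene7.png

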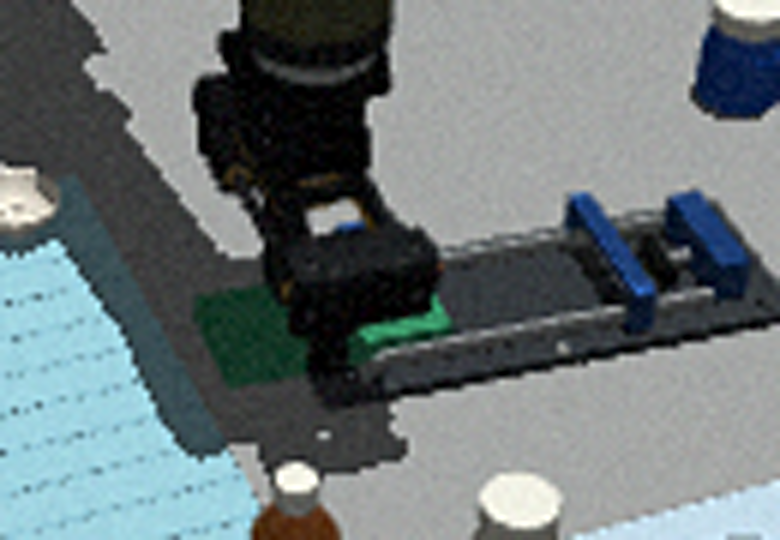

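Emit:
drive_tool(
  increments=[
    [[0.02,0,0],[0,0,0]],
    [[0.01,0,0],[0,0,0]],
    [[0,0,0],[0,0,0]],
    [[0,0,0],[0,0,0]],
  ],
)

```text
time_s: 9.25
tool_pos: [0.5496, 0.0491, 0.0131]
tool_rot: [106.5, 90.0, 102.6]
force: [-2.3, -0.7, -1.4]
grip_width: 0.0636
```

Emit:
drive_tool(
  increments=[
    [[0,0,0],[0,0,0]],
    [[0,0,0],[0,0,0]],
    [[0,0,0],[0,0,0]],
    [[0,0,0],[0,0,0]],
    [[0,0,0],[0,0,0]],
  ],
  hand=1,
)

```text
time_s: 9.75
tool_pos: [0.5499, 0.0491, 0.0131]
tool_rot: [17.6, 90.0, 13.6]
force: [-0.3, 0.8, -1.1]
grip_width: 0.086
```

Run:
```python
from h import *
from cell import env
o=env.get_obs();print(o["time_s"],o["force"],o["grip_width"])
for n in("wrist",):
  c=env.read_camera(n);np.savez(f"pics/{n}8.npz",**c)
  crop(c,100,0,412,300,2,"pics/wrist8.png",1.5)
```

```text
9.75 [-0.33041162  0.82147181 -1.05748098] 0.08604012229441876
```

View pics/wrist8.png

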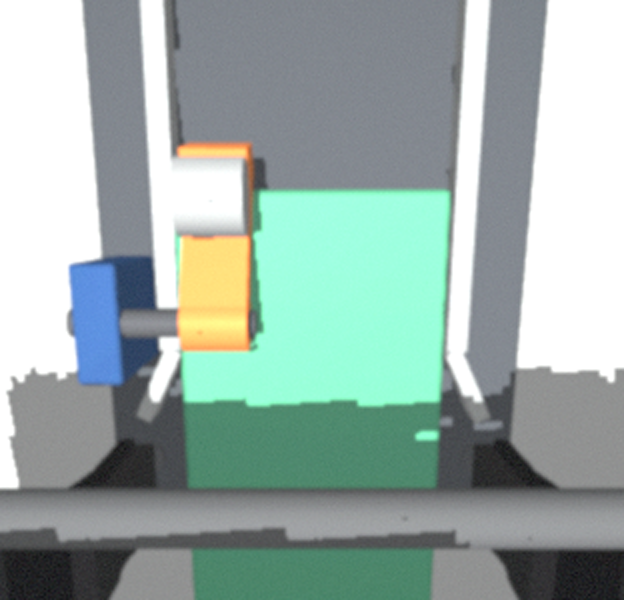

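Emit:
drive_tool(
  increments=[
    [[-0.02,-0.5,0],[0,0,0]],
    [[0,-0.8,0],[0,0,0]],
    [[0,-0.6,0],[0,0,0]],
    [[0,-0.15,0.1],[0,0,0]],
    [[0,0,0.1],[0,0,0]],
    [[0,0,0],[0,0,0]],
  ],
)

```text
time_s: 10.4
tool_pos: [0.553, -0.0318, 0.0138]
tool_rot: [43.4, 89.9, 39.5]
force: [-0.1, 0.9, 0.4]
grip_width: 0.0871
```

Emit:
drive_tool(
  increments=[
    [[0,0,0],[0,0,0]],
    [[0,0,0],[0,0,0]],
    [[0,0,0],[0,0,0]],
    [[0,0,0],[0,0,0]],
    [[0,0,0],[0,0,0]],
    [[0,0,0],[0,0,0]],
    [[0,0,0],[0,0,0]],
    [[0,0,0],[0,0,0]],
  ],
  hand=-1,
  squeeze=20,
)

```text
time_s: 11.2
tool_pos: [0.5519, -0.0333, 0.0138]
tool_rot: [67.4, 90.0, 63.4]
force: [-0.8, 0.6, 0.6]
grip_width: 0.0309
```

Run:
```python
from h import *
from cell import env
o=env.get_obs();print(o["time_s"],o["force"],o["grip_width"])
def H(p):
  d=np.array(p[:2])*1000-[550,43.4];return (d@[.0698,.9976]-30).round(1),(d@[-.9976,.0698]).round(1)
print(H(o["tool_pos"]))
for n in("wrist","scene"):
  c=env.read_camera(n);np.savez(f"pics/{n}9.npz",**c)
  if n=="wrist":crop(c,56,0,456,300,2,"pics/wrist9.png",1.5)
  else: crop(c,200,130,350,220,5,"pics/scene9.png",1.5)
```

```text
11.2 [-0.77134604  0.59210226  0.58665017] 0.030913145917021132
(np.float64(-106.4), np.float64(-7.3))
```

View pics/wrist9.png

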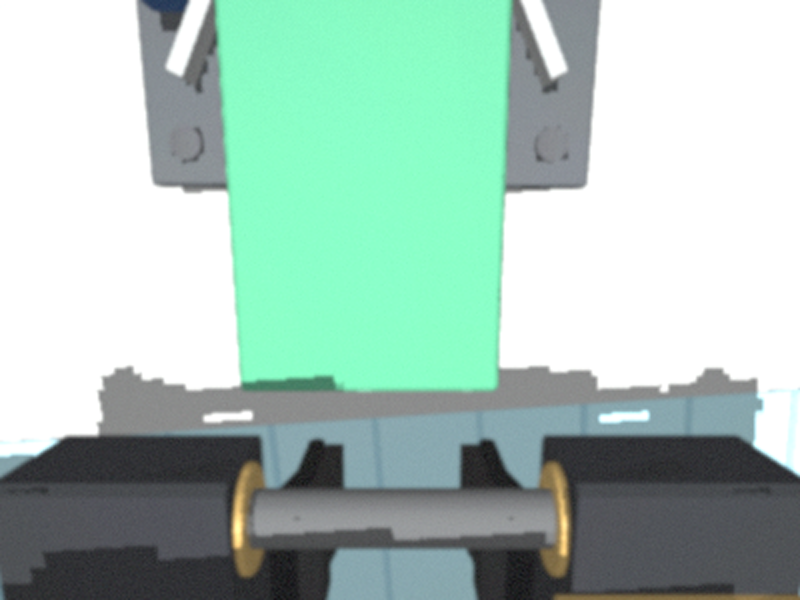

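View pics/scene9.png

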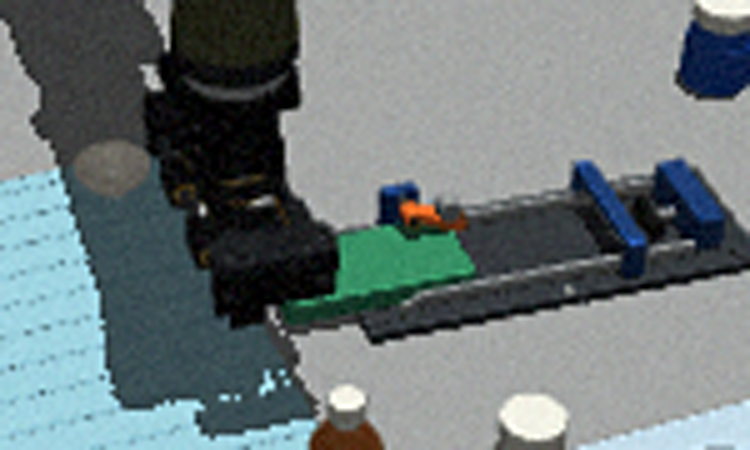

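Emit:
drive_tool(
  increments=[
    [[0,0,0],[0,0,0]],
    [[0,0,0],[0,0,0]],
    [[0,0,0],[0,0,0]],
    [[0,0.1,0],[0,0,0]],
    [[0,0.1,0],[0,0,0]],
    [[0,0,0],[0,0,0]],
  ],
)

```text
time_s: 11.9
tool_pos: [0.5526, -0.0241, 0.0137]
tool_rot: [88.4, 90.0, 84.5]
force: [0.5, 0.8, 0.5]
grip_width: 0.0005
```

Run:
```python
from h import *
from cell import env
o=env.get_obs();print(o["time_s"],o["force"],o["grip_width"])
def H(p):
  d=np.array(p[:2])*1000-[550,43.4];return (d@[.0698,.9976]-30).round(1),(d@[-.9976,.0698]).round(1)
print(H(o["tool_pos"]))
c=load("pics/wrist9.npz");print([H(ray(c,(56+u/2,388/2),.024)) for u in(243,497)])
```

```text
11.9 [0.50018538 0.7528229  0.52395532] 0.00045256495282520244
(np.float64(-97.2), np.float64(-7.3))
[(np.float64(-79.0), np.float64(32.2)), (np.float64(-79.0), np.float64(-30.8))]
```

Emit:
drive_tool(
  increments=[
    [[0,0.1,0],[0,0,0]],
    [[0,0.1,0],[0,0,0]],
    [[0,0.1,0],[0,0,0]],
    [[0,0.1,0],[0,0,0]],
    [[0,0.1,0],[0,0,0]],
    [[0,0.1,0],[0,0,0]],
    [[0,0.1,0],[0,0,0]],
    [[0,0.1,0],[0,0,0]],
    [[0,0.1,0],[0,0,0]],
    [[0,0.1,0],[0,0,0]],
  ],
)

```text
time_s: 12.9
tool_pos: [0.5553, 0.0149, 0.0138]
tool_rot: [55.9, 90.0, 51.9]
force: [-0.2, -3.9, -0.3]
grip_width: 0.0005
```

Run:
```python
from h import *
from cell import env
o=env.get_obs();print(o["time_s"],o["force"],o["grip_width"])
def H(p):
  d=np.array(p[:2])*1000-[550,43.4];return (d@[.0698,.9976]-30).round(1),(d@[-.9976,.0698]).round(1)
print(H(o["tool_pos"]))
c=env.read_camera("wrist");crop(c,56,0,456,300,2,"pics/wrist10.png",1.5)
c=env.read_camera("scene");crop(c,200,130,350,220,5,"pics/scene10.png",1.5)
```

```text
12.9 [-0.18477626 -3.88083053 -0.26926682] 0.0004519806566821574
(np.float64(-58.0), np.float64(-7.3))
```

View pics/wrist10.png

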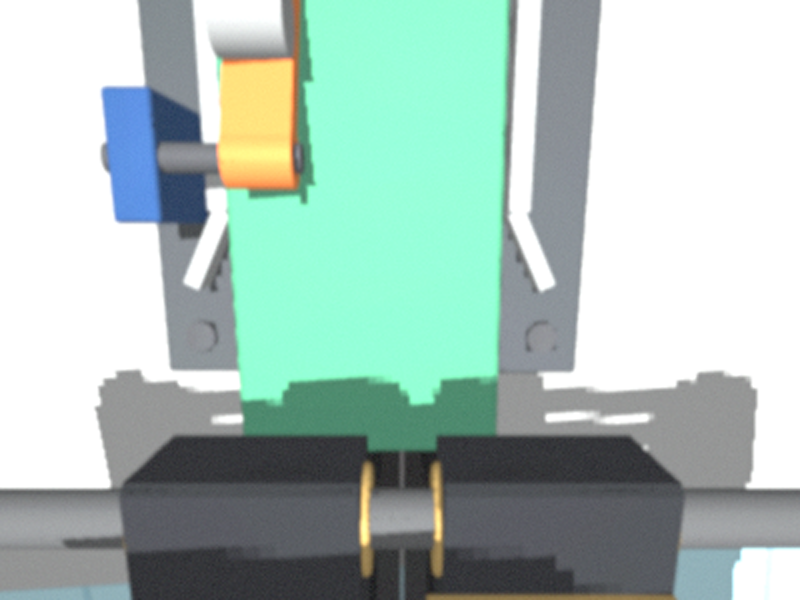

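View pics/scene10.png

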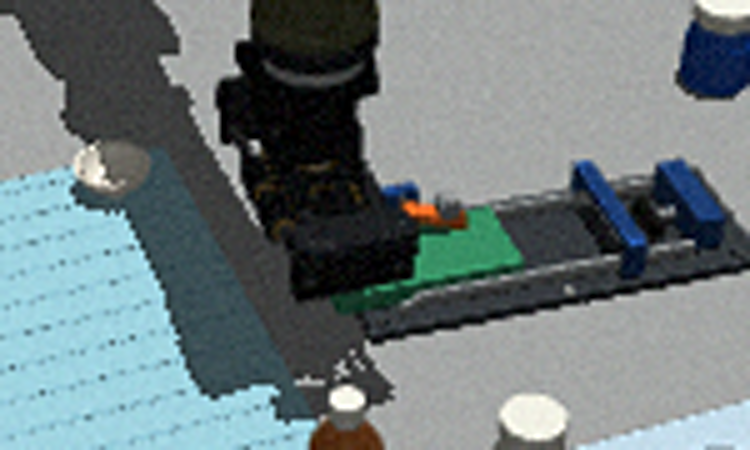

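Emit:
drive_tool(
  increments=[
    [[0,0.1,0],[0,0,0]],
    [[0,0.1,0],[0,0,0]],
    [[0,0.1,0],[0,0,0]],
    [[0,0.1,0],[0,0,0]],
    [[0,0.1,0],[0,0,0]],
    [[0,0.1,0],[0,0,0]],
    [[0,0.1,0],[0,0,0]],
    [[0,0.1,0],[0,0,0]],
    [[0,0.1,0],[0,0,0]],
    [[0,0.1,0],[0,0,0]],
  ],
)

```text
time_s: 14.0
tool_pos: [0.5581, 0.0548, 0.0138]
tool_rot: [29.4, 90.0, 25.4]
force: [-0.3, -2.8, 1.1]
grip_width: 0.0005
```

Emit:
drive_tool(
  increments=[
    [[0,0.1,0],[0,0,0]],
    [[0,0.1,0],[0,0,0]],
    [[0,0.1,0],[0,0,0]],
    [[0,0.1,0],[0,0,0]],
    [[0,0.1,0],[0,0,0]],
    [[0,0.1,0],[0,0,0]],
    [[0,0.1,0],[0,0,0]],
    [[0,0.1,0],[0,0,0]],
  ],
)

```text
time_s: 14.8
tool_pos: [0.5603, 0.0868, 0.0138]
tool_rot: [68.2, 90.0, 64.3]
force: [0.9, -2.6, -0.0]
grip_width: 0.0004
```

Run:
```python
from h import *
from cell import env
o=env.get_obs();print(o["time_s"],o["force"],o["grip_width"])
def H(p):
  d=np.array(p[:2])*1000-[550,43.4];return (d@[.0698,.9976]-30).round(1),(d@[-.9976,.0698]).round(1)
print(H(o["tool_pos"]))
c=env.read_camera("wrist");crop(c,56,0,456,300,2,"pics/wrist11.png",1.5)
c=env.read_camera("scene");crop(c,220,120,370,220,5,"pics/scene11.png",1.5)
```

```text
14.8 [ 0.86149755 -2.55025513 -0.02265408] 0.00043440945638578395
(np.float64(14.0), np.float64(-7.2))
```

View pics/wrist11.png

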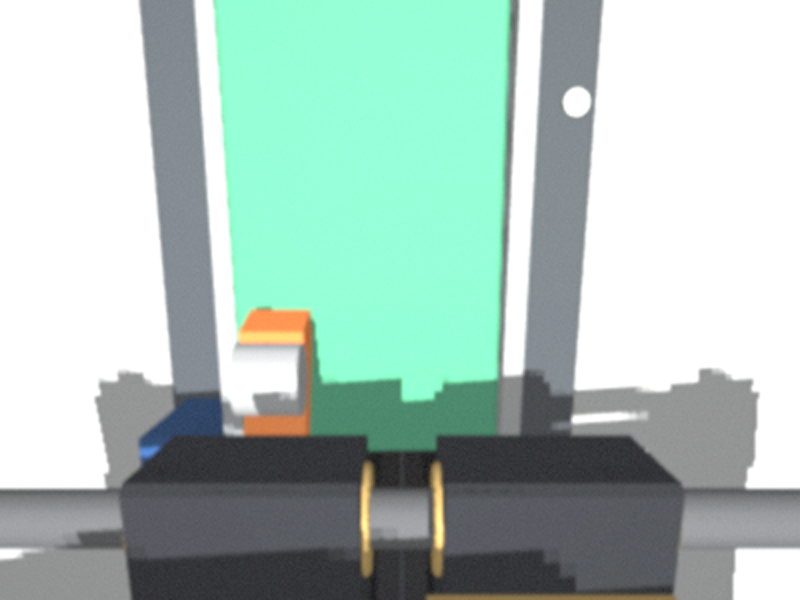

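View pics/scene11.png

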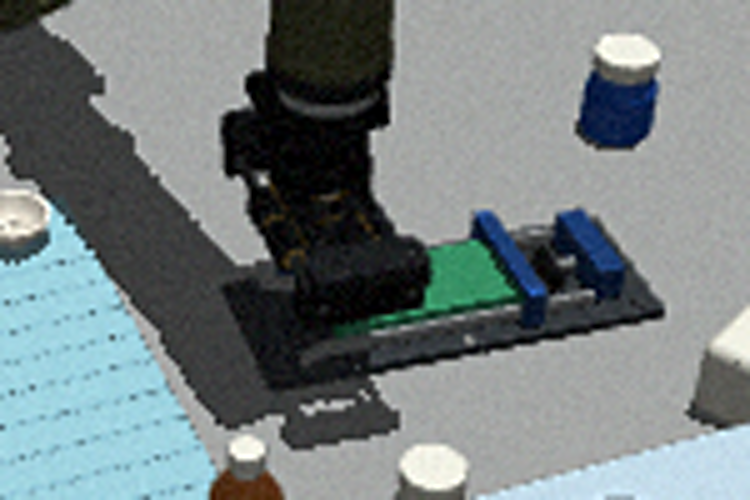

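Emit:
drive_tool(
  increments=[
    [[0,0.08,0],[0,0,0]],
    [[0,0.08,0],[0,0,0]],
    [[0,0.08,0],[0,0,0]],
    [[0,0.08,0],[0,0,0]],
    [[0,0.06,0],[0,0,0]],
    [[0,0.04,0],[0,0,0]],
    [[0,0,0],[0,0,0]],
  ],
)

```text
time_s: 15.6
tool_pos: [0.5614, 0.1038, 0.0138]
tool_rot: [81.1, 90.0, 77.2]
force: [-0.0, -2.1, 0.9]
grip_width: 0.0009
```

Emit:
drive_tool(
  increments=[
    [[0,0.03,0],[0,0,0]],
    [[0,0.03,0],[0,0,0]],
    [[0,0.03,0],[0,0,0]],
    [[0,0,0],[0,0,0]],
  ],
)

```text
time_s: 16.0
tool_pos: [0.5617, 0.107, 0.0138]
tool_rot: [64.8, 90.0, 60.8]
force: [-0.2, -2.4, -0.6]
grip_width: 0.0005
```

Emit:
drive_tool(
  increments=[
    [[0,0.03,0],[0,0,0]],
    [[0,0.03,0],[0,0,0]],
    [[0,0.03,0],[0,0,0]],
    [[0,0,0],[0,0,0]],
  ],
)

```text
time_s: 16.4
tool_pos: [0.562, 0.1108, 0.0138]
tool_rot: [71.5, 90.0, 67.6]
force: [0.7, -2.5, -0.6]
grip_width: 0.0005
```

Emit:
drive_tool(
  increments=[
    [[0,0.03,0],[0,0,0]],
    [[0,0.03,0],[0,0,0]],
    [[0,0,0],[0,0,0]],
  ],
)

```text
time_s: 16.7
tool_pos: [0.5621, 0.1131, 0.0138]
tool_rot: [79.6, 90.0, 75.6]
force: [0.4, -1.6, 1.5]
grip_width: 0.0004
```

Emit:
drive_tool(
  increments=[
    [[0,0.03,0],[0,0,0]],
    [[0,0.03,0],[0,0,0]],
    [[0,0,0],[0,0,0]],
  ],
)

```text
time_s: 17.0
tool_pos: [0.5623, 0.1153, 0.0138]
tool_rot: [40.3, 90.0, 36.4]
force: [-0.2, -3.3, 0.4]
grip_width: 0.0002
```

Emit:
drive_tool(
  increments=[
    [[0,0.03,0],[0,0,0]],
    [[0,0.03,0],[0,0,0]],
    [[0,0,0],[0,0,0]],
  ],
)

```text
time_s: 17.3
tool_pos: [0.5624, 0.1157, 0.0138]
tool_rot: [-98.7, 89.9, -102.7]
force: [-0.5, -6.5, 1.7]
grip_width: 0.0005
```

Run:
```python
from h import *
from cell import env
o=env.get_obs();print(o["time_s"],o["force"],o["grip_width"])
c=env.read_camera("wrist");crop(c,56,0,456,300,2,"pics/wrist12.png",1.5)
c=env.read_camera("scene");np.savez("pics/scene12.npz",**c);crop(c,250,130,350,200,7,"pics/scene12.png",1.8)
c=env.read_camera("top");np.savez("pics/top12.npz",**c);crop(c,120,150,250,220,6,"pics/top12.png",1.8)
```

```text
17.3 [-0.51317148 -6.45679961  1.74665697] 0.0005363350675269789
```

View pics/wrist12.png

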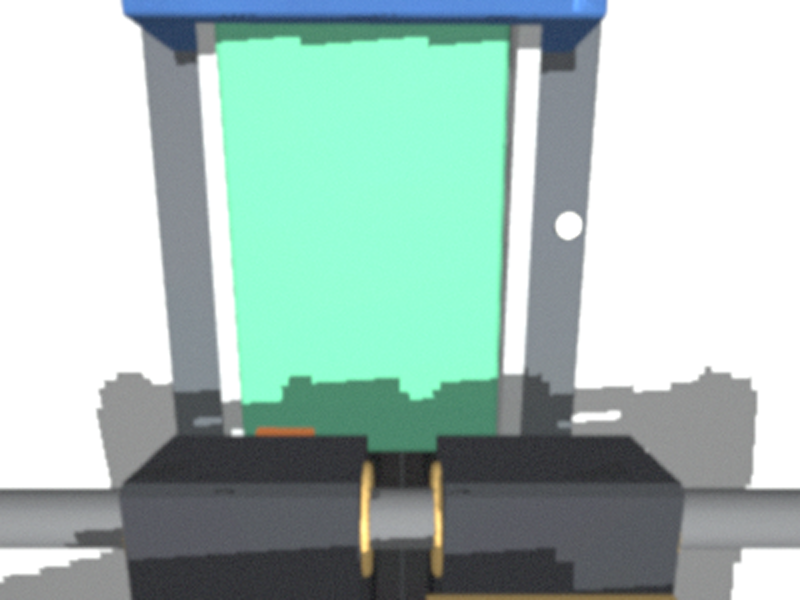

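View pics/scene12.png

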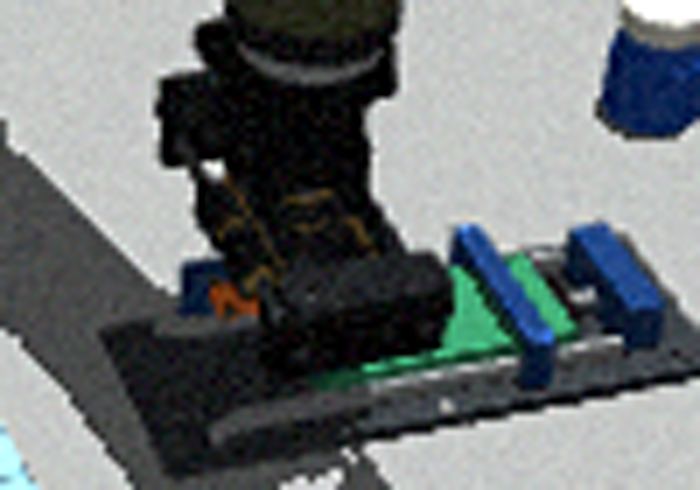

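View pics/top12.png

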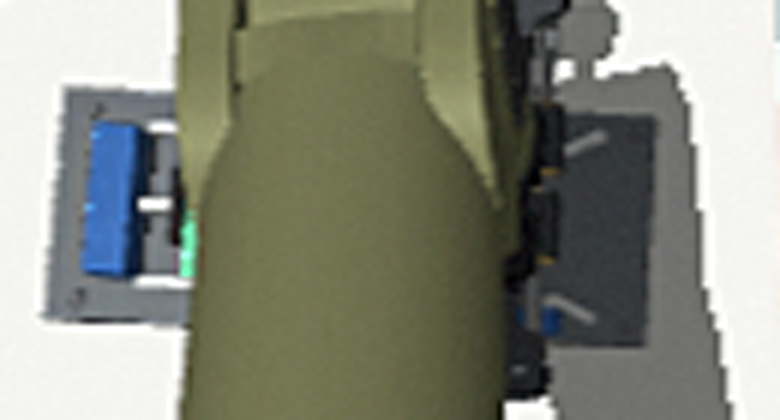

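Emit:
drive_tool(
  increments=[
    [[0,0.03,0],[0,0,0]],
    [[0,0.03,0],[0,0,0]],
    [[0,0.03,0],[0,0,0]],
    [[0,0,0],[0,0,0]],
  ],
)

```text
time_s: 17.85
tool_pos: [0.5626, 0.1177, 0.0138]
tool_rot: [-96.7, 89.8, -100.8]
force: [-1.2, -8.3, 2.8]
grip_width: 0.0005
```

Emit:
drive_tool(
  increments=[
    [[0,0.02,0],[0,0,0]],
    [[0,0.02,0],[0,0,0]],
    [[0,0,0],[0,0,0]],
    [[0,0,0],[0,0,0]],
  ],
)

```text
time_s: 18.25
tool_pos: [0.5627, 0.1185, 0.0138]
tool_rot: [-97.1, 89.7, -101.3]
force: [-0.6, -10.7, 4.0]
grip_width: 0.0004
```

Run:
```python
from h import *
from cell import env
o=env.get_obs();print(o["time_s"],o["force"],o["tool_pos"])
c=env.read_camera("wrist");crop(c,56,0,456,300,2,"pics/wrist13.png",1.5)
c=env.read_camera("scene");np.savez("pics/scene13.npz",**c);crop(c,250,130,350,200,7,"pics/scene13.png",1.8)
```

```text
18.25 [ -0.62653853 -10.73932117   4.02668423] [0.56270086 0.11845041 0.01379019]
```

View pics/wrist13.png

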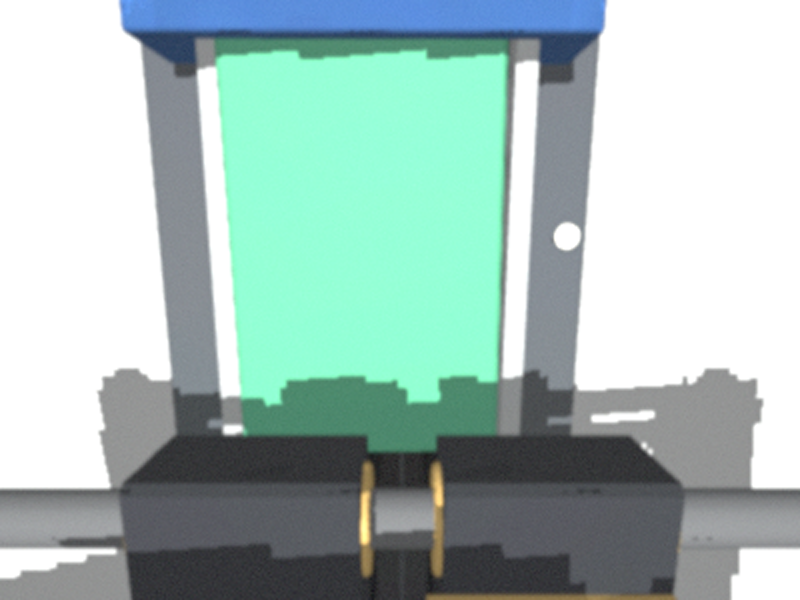

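View pics/scene13.png

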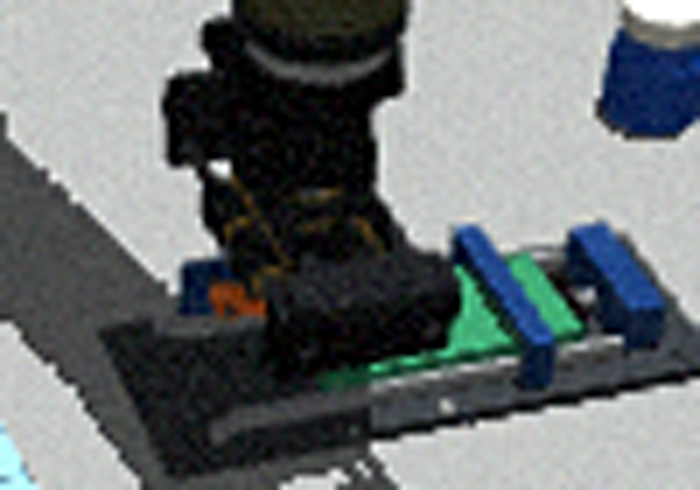

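Emit:
drive_tool(
  increments=[
    [[0,0.03,0],[0,0,0]],
    [[0,0.02,0],[0,0,0]],
    [[0,0,0],[0,0,0]],
    [[0,0,0],[0,0,0]],
  ],
)

```text
time_s: 18.75
tool_pos: [0.5628, 0.1195, 0.0138]
tool_rot: [-97.4, 89.7, -101.5]
force: [-0.6, -12.0, 3.8]
grip_width: 0.0001
```

Emit:
drive_tool(
  increments=[
    [[0,0.02,0],[0,0,0]],
    [[0,0.02,0],[0,0,0]],
    [[0,0,0],[0,0,0]],
    [[0,0,0],[0,0,0]],
  ],
)

```text
time_s: 19.15
tool_pos: [0.5629, 0.1204, 0.0138]
tool_rot: [-97.2, 89.6, -101.4]
force: [-1.4, -12.5, 5.3]
grip_width: 0.0008
```

Run:
```python
from h import *
from cell import env
o=env.get_obs();print(o["time_s"],o["force"],o["tool_pos"])
c=env.read_camera("scene");np.savez("pics/scene14.npz",**c);crop(c,250,130,350,200,7,"pics/scene14.png",1.8)
```

```text
19.15 [ -1.43502855 -12.47817794   5.32572639] [0.56293222 0.12035979 0.01380345]
```

View pics/scene14.png

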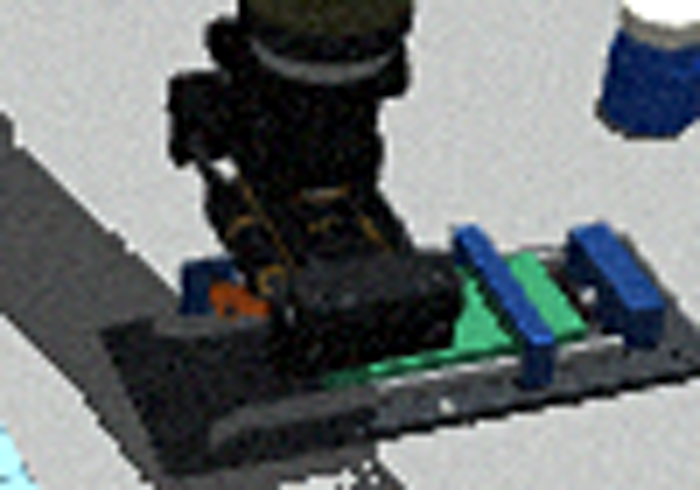

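Emit:
drive_tool(
  increments=[
    [[0,0.02,0],[0,0,0]],
    [[0,0.02,0],[0,0,0]],
    [[0,0,0],[0,0,0]],
    [[0,0,0],[0,0,0]],
  ],
)

```text
time_s: 19.6
tool_pos: [0.5631, 0.1212, 0.0138]
tool_rot: [-96.7, 89.6, -100.9]
force: [-2.0, -14.6, 4.5]
grip_width: 0.0005
```

Emit:
drive_tool(
  increments=[
    [[0,0.02,0],[0,0,0]],
    [[0,0.01,0],[0,0,0]],
    [[0,0,0],[0,0,0]],
    [[0,0,0],[0,0,0]],
  ],
)

```text
time_s: 20.0
tool_pos: [0.5632, 0.1217, 0.0138]
tool_rot: [-96.5, 89.5, -100.8]
force: [-2.4, -15.8, 5.0]
grip_width: 0.0005
```

Run:
```python
from h import *
from cell import env
o=env.get_obs();print(o["time_s"],o["force"],o["tool_pos"])
c=env.read_camera("scene");np.savez("pics/scene15.npz",**c);crop(c,250,130,350,200,7,"pics/scene15.png",1.8)
for i in (12,13,14,15):
  h=cv2.cvtColor(load(f"pics/scene{i}.npz")["frame"],cv2.COLOR_RGB2HSV);m=cv2.inRange(h,(3,150,60),(18,255,255));m[:,:270]=0;m[:150]=0;m[185:]=0;m[:,295:]=0
  y,x=np.nonzero(m);print(i,len(x),x.min(),x.max(),y.min(),y.max(),x.mean(),y.mean())
```

```text
20.0 [ -2.43428821 -15.78050175   5.03412091] [0.56315509 0.12171978 0.0138121 ]
12 14 280 286 171 174 282.64285714285717 172.5
13 18 280 287 171 174 283.1666666666667 172.55555555555554
14 19 280 287 171 174 283.2631578947368 172.57894736842104
15 21 280 288 171 174 283.6190476190476 172.61904761904762
```

View pics/scene15.png

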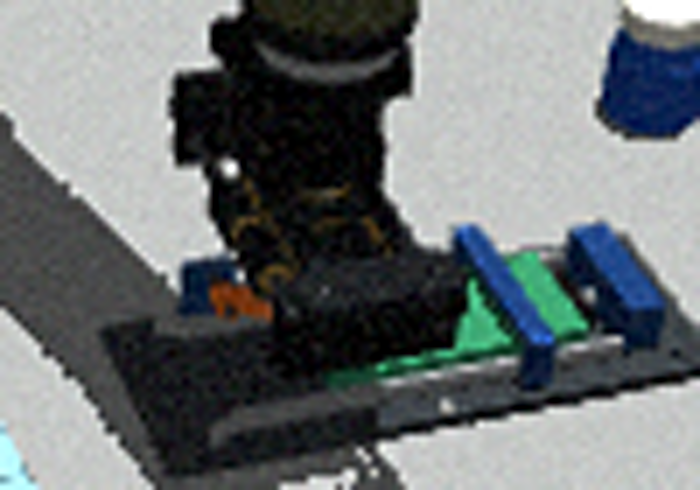

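Emit:
drive_tool(
  increments=[
    [[0,0.02,0],[0,0,0]],
    [[0,0,0],[0,0,0]],
    [[0,0,0],[0,0,0]],
  ],
)

```text
time_s: 20.35
tool_pos: [0.5632, 0.1222, 0.0138]
tool_rot: [-96.8, 89.5, -101.0]
force: [-1.6, -16.3, 6.5]
grip_width: 0.0005
```

Run:
```python
from h import *
from cell import env
o=env.get_obs();print(o["time_s"],o["force"],o["tool_pos"])
c=env.read_camera("scene");np.savez("pics/scene16.npz",**c)
w=env.read_camera("wrist");np.savez("pics/wrist16.npz",**w)
a=[np.clip(load(f"pics/scene{i}.npz")["frame"][160:184,270:300,::-1].astype(float)*3,0,255).astype(np.uint8) for i in (9,11,12,15,16)]
a=[cv2.resize(x,None,fx=9,fy=9,interpolation=cv2.INTER_NEAREST) for x in [load("pics/scene0.npz")["frame"][160:184,270:300,::-1]*1]+a if x is not None] if 0 else [cv2.resize(x,None,fx=8,fy=8) for x in a]
cv2.imwrite("pics/cmp.png",np.vstack([np.hstack(a[:3]),np.hstack(a[3:]+[a[0]*0])]))
```

```text
20.35 [ -1.6259275  -16.27050045   6.4750567 ] [0.5631913  0.12219764 0.01377536]Traceback (most recent call last):
  File "<stdin>", line 6, in <module>
  File "h.py", line 12, in load
    def load(f): return dict(np.load(f))
                             ~~~~~~~^^^
    fid = stack.enter_context(open(os.fspath(file), "rb"))
                              ~~~~^^^^^^^^^^^^^^^^^^^^^^^
FileNotFoundError: [Errno 2] No such file or directory: 'pics/scene11.npz'
```

Run:
```python
from h import *
a=[cv2.resize(np.clip(load(f"pics/scene{i}.npz")["frame"][160:184,270:300,::-1].astype(float)*2.5,0,255).astype(np.uint8),None,fx=8,fy=8) for i in (0,9,12,14,15,16)]
cv2.imwrite("pics/cmp.png",np.vstack([np.hstack(a[:3]),np.hstack(a[3:])]))
```

```text
(no output)
```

View pics/cmp.png

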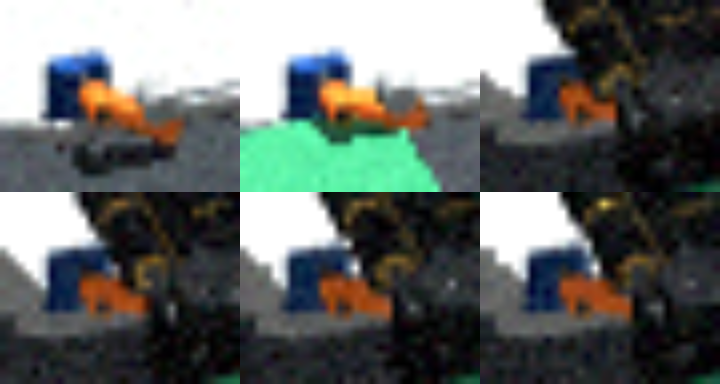

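Emit:
drive_tool(
  increments=[
    [[0,0.02,0],[0,0,0]],
    [[0,0.01,0],[0,0,0]],
    [[0,0,0],[0,0,0]],
    [[0,0,0],[0,0,0]],
  ],
)

```text
time_s: 20.85
tool_pos: [0.5633, 0.1231, 0.0138]
tool_rot: [-96.5, 89.5, -100.7]
force: [-1.8, -16.2, 5.7]
grip_width: 0.0007
```

Run:
```python
from h import *
from cell import env
o=env.get_obs();print(o["time_s"],o["force"],o["tool_pos"])
c=env.read_camera("scene");np.savez("pics/scene17.npz",**c)
a=[cv2.resize(np.clip(load(f"pics/scene{i}.npz")["frame"][160:184,270:300,::-1].astype(float)*2.5,0,255).astype(np.uint8),None,fx=8,fy=8) for i in (0,16,17)]
cv2.imwrite("pics/cmp2.png",np.hstack(a[:3]))
```

```text
20.85 [ -1.77064437 -16.16012769   5.65164684] [0.56329827 0.12306432 0.01379469]
```

View pics/cmp2.png

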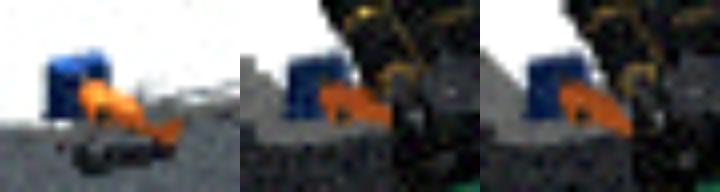

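Emit:
drive_tool(
  increments=[
    [[0,-0.03,0],[0,0,0]],
    [[0,-0.05,0],[0,0,0]],
    [[0,-0.08,0],[0,0,0]],
    [[0,-0.08,0],[0,0,0]],
    [[0,-0.1,0],[0,0,0]],
    [[0,-0.2,0],[0,0,0]],
    [[0,-0.4,0],[0,0,0]],
    [[0,-0.6,0],[0,0,0]],
    [[0,-0.3,0],[0,0,0]],
    [[0,0,0],[0,0,0]],
  ],
)

```text
time_s: 21.9
tool_pos: [0.5582, 0.055, 0.0139]
tool_rot: [-51.0, 90.0, -55.2]
force: [-0.4, 0.2, -0.8]
grip_width: 0.0007
```

Run:
```python
from h import *
from cell import env
o=env.get_obs();print(o["time_s"],o["force"],o["tool_pos"])
c=env.read_camera("wrist");crop(c,56,0,456,300,2,"pics/wrist18.png",1.5)
c=env.read_camera("scene");np.savez("pics/scene18.npz",**c);crop(c,250,130,350,200,7,"pics/scene18.png",1.8)
```

```text
21.9 [-0.36898126  0.23023177 -0.83759371] [0.55820717 0.05503639 0.01390687]
```

View pics/wrist18.png

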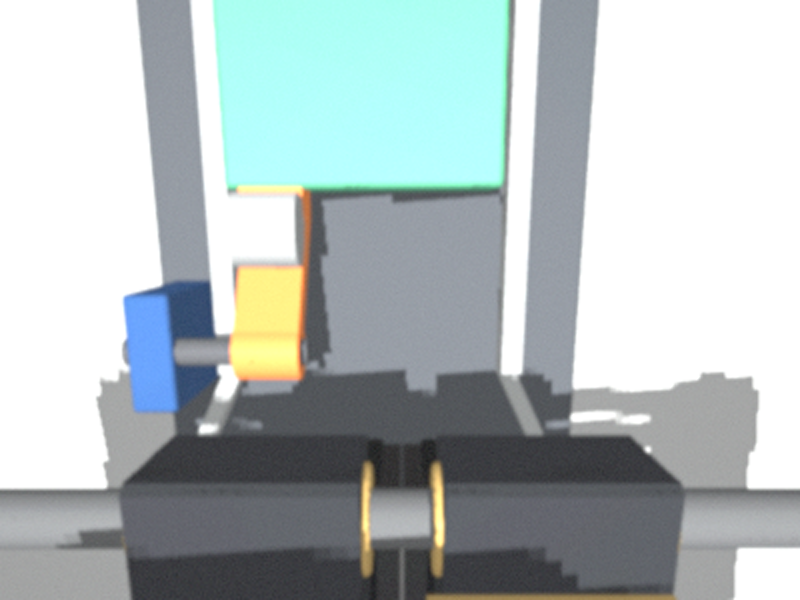

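View pics/scene18.png

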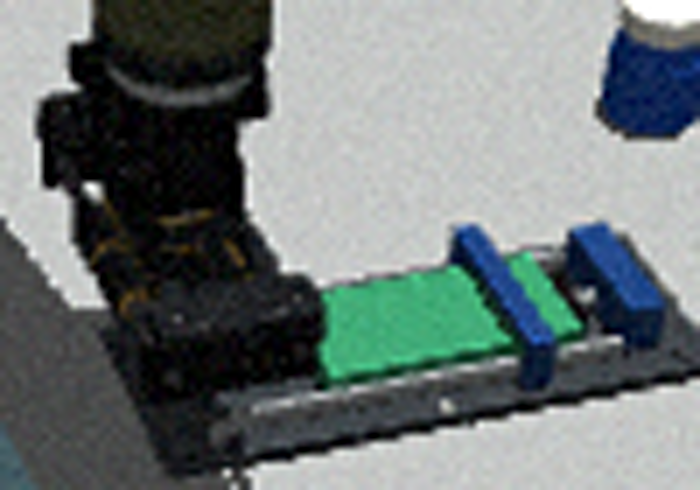

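Emit:
drive_tool(
  increments=[
    [[0,-0.6,0],[0,0,0]],
    [[-0.3,-0.6,0],[0,0,0]],
    [[-0.8,-0.6,0],[0,0,0]],
    [[-1,-0.6,0],[0,0,0]],
    [[-1,-0.6,0],[0,0,0]],
    [[-0.6,-0.3,0],[0,0,0]],
    [[0,0,0],[0,0,0]],
    [[0,0,0],[0,0,0]],
  ],
)

```text
time_s: 22.8
tool_pos: [0.5496, -0.0725, 0.162]
tool_rot: [51.1, 89.9, 47.2]
force: [-0.4, 0.0, -0.9]
grip_width: 0.0
```

Run:
```python
from h import *
from cell import env
o=env.get_obs();print(o["time_s"],o["force"],o["tool_pos"])
a=env.read_camera("scene");crop(a,120,120,370,280,3,"pics/scene19.png",1.5)
b=load("pics/scene0.npz")
x=lambda c:cv2.resize(np.clip(c["frame"][155:190,265:345,::-1].astype(float)*2,0,255).astype(np.uint8),None,fx=8,fy=8)
cv2.imwrite("pics/cmp3.png",np.vstack([x(b),x(a)]))
c=env.read_camera("top");crop(c,60,40,440,300,2,"pics/top19.png",1.5)
```

```text
22.8 [-0.43241146  0.01004809 -0.89148995] [ 0.54959902 -0.07249484  0.16198705]
```

View pics/cmp3.png

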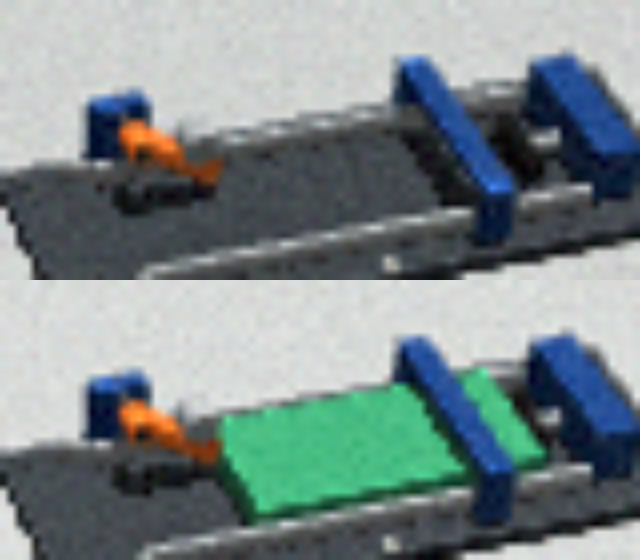

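View pics/top19.png

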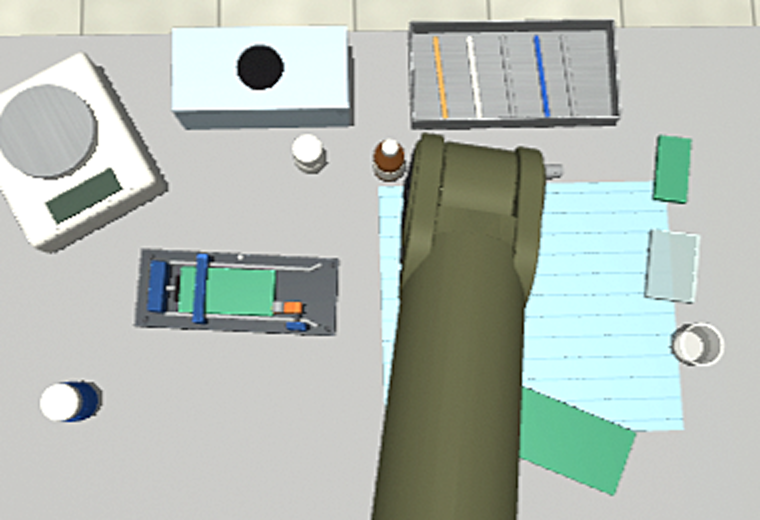

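Run:
```python
from cell import env
print(env.sign_off())
```

```text
the job is handed in; nothing more can be done
None
```

The green slab is put away: it sits flat between the guides, held between the spring buffer and the orange catch. The job was handed in at about 23 s of robot time.

- **Pick and entry:** I took the middle-sized slab from the pad, entered it flat between the guides until its front edge began to lift the catch, and let go.
- **Push:** I pushed it in from behind with the closed fingers, right of the catch. I stopped when the catch dropped, after about 8 mm of buffer travel. The push peaked at about 16 N.
- **Last checks:** After backing off, the catch lies at the same angle as when it was empty, with its nose behind the slab's trailing edge. The wrist force is about zero and the gripper is clear. In the last top view the other things I could see had not moved; the arm covered the dish and most of the spatula, so I did not check those two.
- **What disagreed:**
  - The images put the slab's top face at about 16 mm above the bench, so "16 mm" was the slab's top and not the pad's.
  - The blue frame sat about 6 to 7 mm nearer the mouth than its usual place.
  - The catch dropped about 1 mm later than the stated 7 mm.
  - I measured an upward force of up to 6.5 N on the fingers while pressing. It was probably friction against the glass, and it was gone after I backed off.

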